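# Set up the supply, load the boards and probe their test points

### The arm

A 6-joint arm with a two-finger parallel gripper is mounted at the origin on the work surface. World frame = base frame: x ahead of the robot, y to its left, z up, the work surface at z = 0. Lengths are in mm, angles in rad, forces in N, time in s.
With the tool pointing down it reaches from about 300 to 775 mm from the base axis. Payload 14.6 kg.
Tool frame: the origin (TCP) lies on the centre line of the jaws, within the pads' length; the fingertips stand 8 mm ahead of it and the grasp point (between the pads) lies 11 mm behind it; z points along the fingers, y is the direction in which the jaws open and shut (so a half turn about z gives the same grasp; the last joint's range is limited). The gripper opens to 94 mm and grips with 3 to 60 N. Pads are 16 mm wide; open, the fingers measure 119 mm over their backs; the gripper's body (75 mm by 177 mm) begins 78 mm behind the grasp point.
Start: joints at [-1.233, 0.3, 1.521, -0, 1.321, -0.067], TCP at [216.601, -505.542, 213.446] pointing down, gripper open.
Joint ranges: [-3.03, 3.03], [-0.79, 2.21], [0.23, 2.52], [-1.04, 4.18], [0, 3.07], [-2.55, 2.55]. Speed limits (rad/s): [2.22, 2.22, 2.57, 3.14, 3.14, 3.14].

### API

Orientations are given as [roll, pitch, yaw] about the fixed x, y, z axes, in that order (R = Rz(yaw) Ry(pitch) Rx(roll)).
In Python, from cell import read_state, cams, manip gives the robot as it stands.
- The arm moves only by the shell command python3 -m handwheel 'ROWS' [OPENING] [FORCE]. ROWS is JSON, a list of rows, each a list of 4 numbers: the shift along the tool's x, y, z in m, then the turn about the tool's z in degrees. In form: [[dx, dy, dz, turn], ...]. A call has 1 to 5 rows; each row is the pose to reach, as a shift and turn from the pose measured when the call began, along the tool's axes at that moment; what a row does not reach only later rows make up. A row lasts 1/8 s, in which the tool goes at most 62.5 mm and 10.7 degrees, less where a joint would pass 70% of its speed; a pose out of reach is approached as far as the arm can. A call with a gripper value outside its range is refused whole. OPENING is the closure, from 0 (fully open) to 1 (shut), set as the call begins (- or left out, the last holds). The fingers move at their own pace and stop on an object; FORCE is the grip in N (left out, the last holds). Time passes only in rows, so rows that repeat a pose let the fingers close. It gives the time, the measured TCP pose, the force and the opening at its end, in the units of the state.
- read_state(): the state, without advancing time (a new reading comes with each control period).
- cams.camera(name): name is "scene" or "top" or "wrist"; returns the picture (384x512x3 uint8, red, green, blue); there is no depth.
- cams.get_calibration(name): a dict with "vertical_fov" (degrees; the focal length in pixels is half the picture's height over the tangent of half this angle, whatever the lens; pixels are square), "cx", "cy" (the principal point, pixels), "R" (3x3) and "t" (3): a world point X has camera coordinates R X + t. Camera axes: x right, y down, z forward; pixel columns grow to the right and rows downward; lengths in mm; the calibration is good to about 2 mm. The wrist camera is an equidistant fisheye: a pixel r from the principal point sees the ray r / f radians off the axis. A picture is of the moment at which its call begins: read the wrist's pose just before it. get_calibration takes no time and is no camera call; for the wrist camera it gives the pose at the moment of the call.
- manip.sign_off(): hands the job in, once; it reports no verdict.
The state is a dict: "clock": time; "joints": joint angles; "qd": joint speeds; "effort": joint torques, N m; "eef_pos": TCP position; "eef_rot": TCP orientation; "wrist_force": force on the tool from outside, world axes, zero at the start; "moment": the same for the moment, N m; "finger_gap": finger opening in mm.
Only numpy, scipy, OpenCV 4.12 (cv2) and the standard library are available. Lean on these libraries where they do the work, as an engineer would, in place of code of your own. Each camera call takes 0.05 s, during which the arm holds its last target. There are 200 camera calls.

### The job

Test the two or three circuit boards on the blue mat: turn the test supply's voltage knob until its white pointer meets the red set mark, slide the clear guard fully home over the knob, and lay each board flat in the carrier bay of its own colour with its terminal block towards the contacts. Only then, with the probe from its stand, press the sprung tip gently on the pads of the seated boards, from the left bay to the right, on each board the red-ringed pad first and then the white-ringed one, about half a second on each. Finally hang the probe upright in its stand again, and leave everything so set up; do not disturb the screwdriver and the bottle.

Things in the scene. Friction and masses are not known exactly. Their poses are not given: they have to be found in the camera images.
- tester: bench test supply, an orange case with a white flat top panel, 170 (x) x 240 (y) x 70 mm high, fixed. origin: centre of the underside; x away from the robot, y left (at yaw 0). On its panel: the knob's axis at (0, +60 mm); two aluminium rails 3 mm high along y at x = +-36.5 mm; the knob guard, which slides along y.
- voltage_knob (a joint): black pointer knob on the panel, rad: grows as it turns clockwise seen from above, 0 to 2.6; stays where it is left (friction 0.04 N m). Round skirt 44 mm across and 6 mm high, on it a bar grip 40 long, 10 thick, from 6 to 24 mm above the panel; a white line on one end of the bar is the pointer.
- knob_pointer (a point): end of the knob's white pointer, 22 mm from the axis, 15 mm above the panel
- set_mark_tip (a point): the point 22 mm from the knob's axis, 15 mm above the panel, beneath which the red set mark (5 mm wide, a thin white line down its middle) is clipped on the dial's rim; the pointer's end coincides with it when the knob is set. The mark lies 0.4 to 1.6 rad clockwise of where the pointer starts.
- knob_guard (a joint): clear plastic hood (66 (x) x 60 (y) x 33 mm, open at both ends along y) with a yellow tab on top, m: 0 parked to the -y side of the knob, 0.095 fully home over the knob; it slides towards the tester's +y and stays where it is left (about 1.2 N to slide). Parked (0 to 0.012 at the start), its edge is at least 50 mm from the knob's axis.
- guard_tab (a point): middle of the guard's yellow tab, 30 (x) x 10 (y) x 18 mm high; the tab's foot (the hood's top) is 9 mm below this point, its top 9 mm above it. It moves with the guard.
- probe: red spring-tip test probe, 80 g, upright in the stand at the start. Origin: underside centre of its finger guard (disc 32 mm across, 4 thick); z up. Handle 15 x 15 mm (sides along x, y) from 4 to 60 mm, stub to 66. Below: nose 10 mm across, 40 long, then a brass pin to the tip at -55 mm; the pin is sprung, slides in up to 8 mm, 0.75 N to start, 2.75 N at the end.
- probe_tip (a point): the very tip of the probe's brass pin (3 mm across)
- stand_hole (a point): centre of the 22 mm round hole in the top plate of the aluminium probe stand (top 50 x 60 mm, 10 mm thick, 80 mm above the bench, on two side legs and a 70 mm square foot; fixed). The probe hangs here by its finger guard: its origin then lies at this point.
- screwdriver: bystander: screwdriver, 160 mm, yellow handle, lying loose; origin under its middle
- flux_bottle: bystander: bottle 44 mm across, 100 mm high, red cap; origin: centre of its underside
- bay_red (a point): floor centre of the red bay in the test carrier (black fixed plate 140 x 250 mm; bays 77 mm apart, from the left (+y) red, yellow, blue). Bay 96 (x) x 61.5 (y) mm, floor 8 mm above the bench, rim 5 mm above the floor; x points to the contacts and red tag at the far end. Board seated: its origin here (3 mm play each way), x along this x.
- board_red: green board with a red terminal block, 90 (x) x 55 (y) x 3 mm, 0.12 kg; may be absent. Starts face up, x within 0.6 rad of world x. origin: centre of the underside; x towards the terminal block (at x = +37 mm, 36 wide, 15 high). Held by the transformer in the middle: 26 (x) x 24 (y) mm, from 3 to 27 mm above the underside. Capacitors 12 mm across, 17 high at x = 21, y = +-19 mm.
- board_red_in (a point): supply test pad of the red board: brass pad 8 mm across in a red ring, on the upper face (3 mm above the underside) at (-34, +16) mm
- board_red_out (a point): output test pad of the red board: brass pad 8 mm across in a white ring, on the upper face at (-34, -16) mm
- bay_yellow (a point): floor centre of the yellow bay in the test carrier (black fixed plate 140 x 250 mm; bays 77 mm apart, from the left (+y) red, yellow, blue). Bay 96 (x) x 61.5 (y) mm, floor 8 mm above the bench, rim 5 mm above the floor; x points to the contacts and yellow tag at the far end. Board seated: its origin here (3 mm play each way), x along this x.
- board_yellow: green board with a yellow terminal block, 90 (x) x 55 (y) x 3 mm, 0.12 kg; may be absent. Starts face up, x within 0.6 rad of world x. origin: centre of the underside; x towards the terminal block (at x = +37 mm, 36 wide, 15 high). Held by the transformer in the middle: 26 (x) x 24 (y) mm, from 3 to 27 mm above the underside. Capacitors 12 mm across, 17 high at x = 21, y = +-19 mm.
- board_yellow_in (a point): supply test pad of the yellow board: brass pad 8 mm across in a red ring, on the upper face (3 mm above the underside) at (-34, +16) mm
- board_yellow_out (a point): output test pad of the yellow board: brass pad 8 mm across in a white ring, on the upper face at (-34, -16) mm
- bay_blue (a point): floor centre of the blue bay in the test carrier (black fixed plate 140 x 250 mm; bays 77 mm apart, from the left (+y) red, yellow, blue). Bay 96 (x) x 61.5 (y) mm, floor 8 mm above the bench, rim 5 mm above the floor; x points to the contacts and blue tag at the far end. Board seated: its origin here (3 mm play each way), x along this x.
- board_blue: green board with a blue terminal block, 90 (x) x 55 (y) x 3 mm, 0.12 kg; may be absent. Starts face up, x within 0.6 rad of world x. origin: centre of the underside; x towards the terminal block (at x = +37 mm, 36 wide, 15 high). Held by the transformer in the middle: 26 (x) x 24 (y) mm, from 3 to 27 mm above the underside. Capacitors 12 mm across, 17 high at x = 21, y = +-19 mm.
- board_blue_in (a point): supply test pad of the blue board: brass pad 8 mm across in a red ring, on the upper face (3 mm above the underside) at (-34, +16) mm
- board_blue_out (a point): output test pad of the blue board: brass pad 8 mm across in a white ring, on the upper face at (-34, -16) mm
Things that resemble listed ones, but are neither listed nor needed, are in the scene too. Of the things that look like the probe, the middle-sized one is meant.

How it is judged:
By the outcome, as a careful person would: the job done as asked, in the order asked, and still so for the second after the job is handed in, with the robot touching nothing.
Of board_red, board_yellow, board_blue only 2 to 3 are there at a start; the rules pass over those that are not, and their reading is None.
At some moment in a run one of board_red, board_yellow, board_blue may be knocked a few centimetres aside while the robot is not near it.
It also fails if it takes over 210 s, if anything falls off the work surface, if the arm or the gripper's body presses on something with over 40 N, if the wrist force passes 120 N, or if a joint passes its speed limit or range.

## Working session

There is one attempt and no reset: what is moved stays moved. The work goes in short steps, Python scripts to look and compute and a shell command to move; the robot and the scene stay as the last step left them, time stands still between calls to the robot, and variables do not carry over. Pictures are saved under pics/ and viewed, about 12 in all and at most 16, crops included, and the job is handed in when it is done.

```bash
ls; mkdir -p pics
cat > h.py <<'E'
import numpy as np, cv2
from cell import read_state, cams, manip
from scipy.spatial.transform import Rotation as Ro
def snap(n,f=None):
    c=cams.get_calibration(n); im=np.array(cams.camera(n))
    if f: cv2.imwrite('pics/'+f,im[:,:,::-1])
    return im,c
def ray(c,n,u,v):
    f=192/np.tan(np.radians(c['vertical_fov'])/2); x=np.array([u-c['cx'],v-c['cy']])
    if n=='wrist':
        r=np.hypot(*x); th=r/f; d=np.r_[x/max(r,1e-9)*np.sin(th),np.cos(th)]
    else: d=np.r_[x/f,1]
    R=np.array(c['R']);t=np.array(c['t'])
    return -R.T@t, R.T@(d/np.linalg.norm(d))
def onz(c,n,u,v,z):
    o,d=ray(c,n,u,v); return o+d*(z-o[2])/d[2]
def cross(a,b):
    (o,d),(p,e)=a,b
    s=np.linalg.lstsq(np.c_[d,-e],p-o,rcond=None)[0]
    A=o+d*s[0];B=p+e*s[1]; return (A+B)/2,np.linalg.norm(A-B)
def proj(c,n,X):
    f=192/np.tan(np.radians(c['vertical_fov'])/2)
    p=np.array(c['R'])@np.array(X)+np.array(c['t'])
    if n=='wrist':
        r=np.hypot(p[0],p[1]); th=np.arctan2(r,p[2]); q=p[:2]/max(r,1e-9)*th*f
    else: q=p[:2]/p[2]*f
    return q+[c['cx'],c['cy']]
def move(X,yaw=None):
    "shift in tool axes (m) and turn (deg) to world X, tool-y axis at yaw (mod pi)"
    s=read_state(); R=Ro.from_euler('xyz',s['eef_rot']).as_matrix()
    d=R.T@(np.array(X)-s['eef_pos'])/1000
    t=0
    if yaw is not None:
        y=R[:,1]; cur=np.arctan2(y[1],y[0]); t=-np.degrees((yaw-cur+np.pi/2)%np.pi-np.pi/2)
    return d.round(4),round(float(t),1)
E
python3 - <<'E'
from h import *
a,c=snap('scene'); b,d=snap('top')
print({k:np.round(v,3).tolist() for k,v in c.items()});print({k:np.round(v,3).tolist() for k,v in d.items()})
cv2.imwrite('pics/a.png',cv2.resize(a[:,:,::-1],(800,600),interpolation=cv2.INTER_CUBIC));cv2.imwrite('pics/b.png',cv2.resize(b[:,:,::-1],(800,600),interpolation=cv2.INTER_CUBIC))
print(read_state())
E
```

```text
pics
{'vertical_fov': 53.998, 'cx': 248.21, 'cy': 195.84, 'R': [[0.71, 0.705, 0.003], [0.572, -0.573, -0.586], [-0.411, 0.418, -0.81]], 't': [-464.576, -244.245, 1269.949]}
{'vertical_fov': 43.885, 'cx': 257.149, 'cy': 187.536, 'R': [[0.106, -0.994, 0.002], [-0.972, -0.104, -0.212], [0.211, 0.02, -0.977]], 't': [11.001, 616.153, 1409.52]}
{'clock': 0.1, 'joints': array([-1.23261383e+00,  3.00465760e-01,  1.52150494e+00, -2.78130137e-05,
        1.32067873e+00, -6.66005904e-02]), 'qd': array([ 0.00139878, -0.00031332,  0.00047651,  0.00126723, -0.00061167,
       -0.00178321]), 'effort': array([ 1.55457914e-03, -5.32649946e+01, -3.53286195e+01,  7.10146339e-02,
        2.34560575e-02, -6.10813800e-05]), 'eef_pos': array([ 216.51887535, -505.35189013,  212.92145859]), 'eef_rot': array([-3.14053643e+00, -4.34493326e-05,  4.04789964e-01]), 'wrist_force': array([0.59191701, 0.26409999, 0.49579702]), 'moment': array([-0.00484029, -0.01039872, -0.00542906]), 'finger_gap': 94.13690666702846}
```

View pics/a.png

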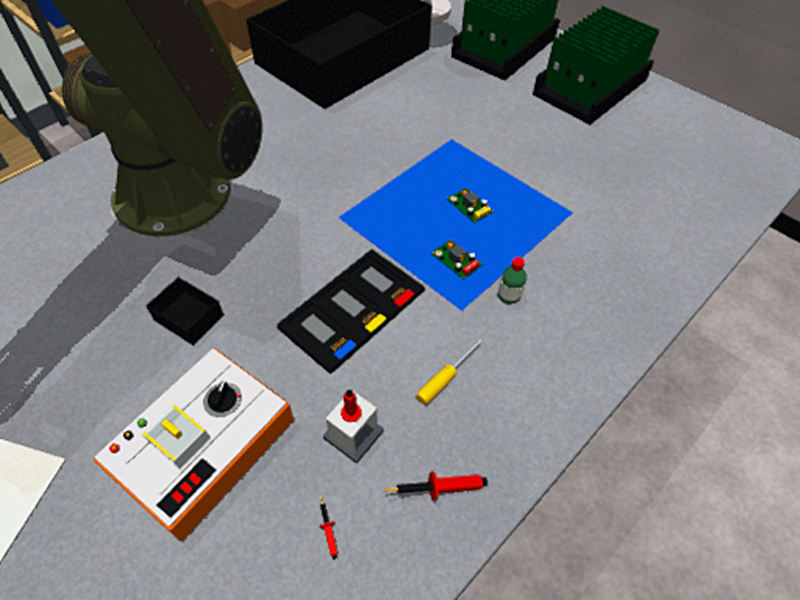

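View pics/b.png

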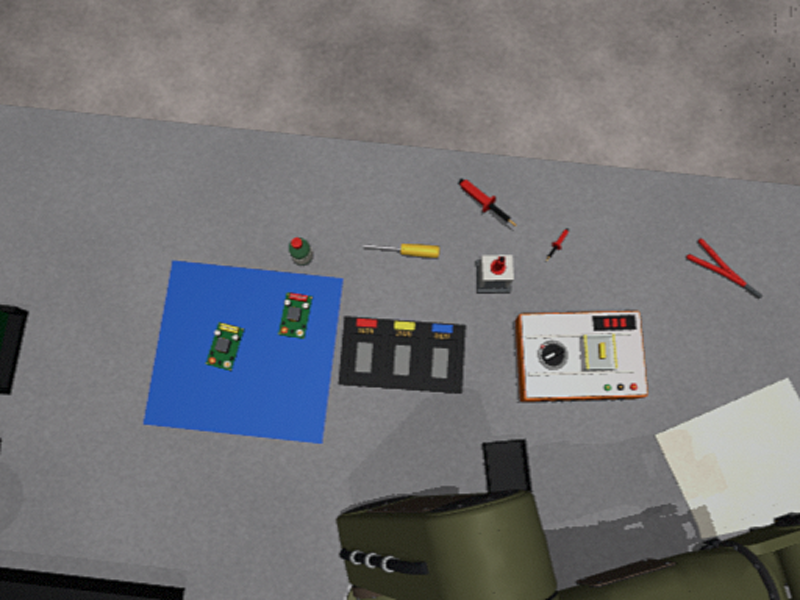

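Scene (800×600 view): tester with knob at (222,398), guard tab (172,428), carrier (350,310), stand with probe (350,410), red board (458,258), yellow board (470,203), bottle (512,280), screwdriver (450,372); no blue board. Probe-like things: a large one lying at (440,487), a small one lying at (328,525), and the one upright in the stand at (350,405). The upright one is in the stand as described and its size is between the other two.

Run:
```python
from h import *
a,c=snap('scene'); b,d=snap('top')
k=1/1.5625
P=dict(knob=((222,398),(552,354),94),tab=((171,429),(601,351),112),probe=((350,393),(498,264),140),bottle=((517,265),(297,243),100),redT=((457,255),(295,313),27),yelT=((470,201),(222,345),27),
 tagR=((403,297),(367,323),13),tagB=((343,348),(442,328),13))
for n,(s,t,z) in P.items():
    s=np.array(s)*k;t=np.array(t)*k
    X,e=cross(ray(c,'s',*s),ray(d,'t',*t)); print(n,X.round(),e.round(1),onz(d,'t',*t,z).round())
for n,t in dict(T0=(520,312),T1=(642,312),T2=(648,397),T3=(524,402)).items(): print(n,onz(d,'t',*(np.array(t)*k),70).round())
for n,t in dict(C0=(346,317),C1=(465,325),C2=(461,392),C3=(340,384)).items(): print(n,onz(d,'t',*(np.array(t)*k),13).round())
for n,t in dict(S0=(483,255),S1=(513,256),S2=(512,280),S3=(481,279)).items(): print(n,onz(d,'t',*(np.array(t)*k),80).round())
c=cams.get_calibration('wrist');R=np.array(c['R']);o=-R.T@c['t'];print('wristcam',o.round(),R.round(3).tolist(),c['vertical_fov'],c['cx'],c['cy'],read_state()['eef_pos'])
```

```text
knob [ 521. -226.   72.] 0.2 [ 518. -222.   94.]
tab [ 531. -311.  109.] 0.2 [ 530. -310.  112.]
probe [ 675. -101.  127.] 2.9 [ 671. -100.  140.]
bottle [685. 293.  89.] 0.5 [682. 291. 100.]
redT [558. 290.  14.] 0.5 [556. 288.  27.]
yelT [477. 428.   9.] 2.7 [475. 424.  27.]
tagR [553. 142.  13.] 0.4 [553. 141.  13.]
tagB [558. -12.  16.] 1.9 [559. -11.  13.]
T0 [ 597. -159.   70.]
T1 [ 623. -397.   70.]
T2 [ 458. -415.   70.]
T3 [ 423. -179.   70.]
C0 [561. 186.  13.]
C1 [570. -57.  13.]
C2 [434. -61.  13.]
C3 [425. 181.  13.]
S0 [702. -76.  80.]
S1 [ 707. -135.   80.]
S2 [ 658. -137.   80.]
S3 [653. -76.  80.]
wristcam [ 291. -474.  384.] [[0.395, -0.919, 0.0], [-0.883, -0.379, 0.276], [-0.253, -0.109, -0.961]] 65.70646984690485 256.67806836347586 192.0003269271671 [ 216.52851367 -505.38929072  213.08785956]
```

```bash
python3 -c "
from h import *
print(move([440,-275,240],.11-np.pi/2))"
```

```text
(array([ 0.2961, -0.1238, -0.0268]), 16.9)
```

```bash
python3 -m handwheel '[[0.06,-0.025,-0.027,5],[0.12,-0.05,-0.027,10],[0.18,-0.074,-0.027,17],[0.24,-0.1,-0.027,17],[0.296,-0.124,-0.027,17]]' 0
python3 -m handwheel '[[0,0,0,0],[0,0,0,0]]'
python3 - <<'E'
from h import *
a,c=snap('wrist')
cv2.imwrite('pics/c.png',cv2.resize(a[:,:,::-1],(800,600),interpolation=cv2.INTER_CUBIC)); print(read_state()['eef_pos'],read_state()['eef_rot'])
E
```

```text
clock: 0.82
eef_pos: [431.8, -282.8, 240.3]
eef_rot: [-3.141, 0.0, 0.108]
wrist_force: [1.1, -0.2, 0.6]
finger_gap: 94.3
clock: 1.08
eef_pos: [431.6, -282.9, 240.1]
eef_rot: [-3.141, 0.0, 0.108]
wrist_force: [0.3, -0.0, 0.3]
finger_gap: 93.9
[ 431.23867208 -283.39348455  240.17007229] [-3.14103035e+00  3.33210253e-04  1.07236684e-01]
```

View pics/c.png

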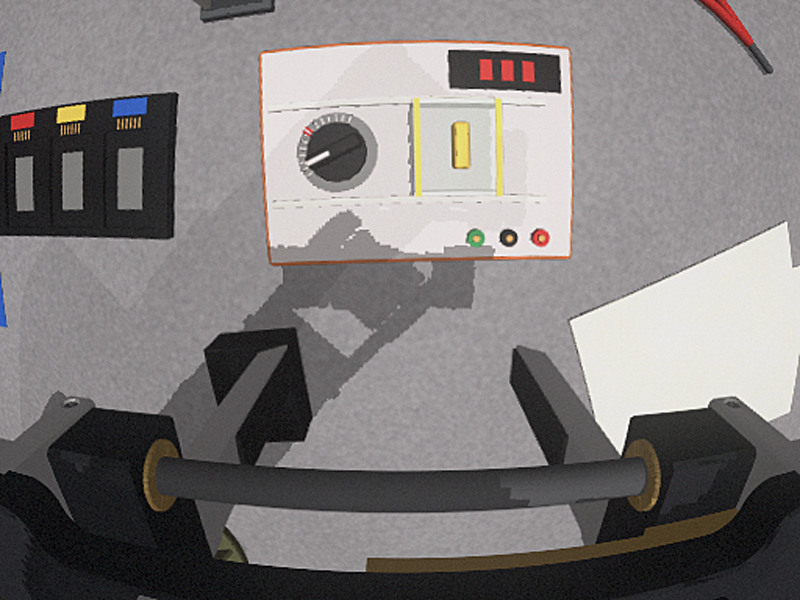

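Wrist view (800×600): knob centre ~(333,156), white pointer (307,163)–(328,152), red mark ~(307,131), guard tab (460,145), panel corners (260,52),(571,47),(573,258),(271,263).

Run:
```python
from h import *
a,c=snap('wrist'); n='wrist'
k=1/1.5625
Q=[onz(c,n,*(np.array(p)*k),70) for p in [(260,52),(571,47),(573,258),(271,263)]]
for q in Q: print(q.round(1))
Q=np.array(Q); ctr=Q.mean(0); y=(Q[0]+Q[3]-Q[1]-Q[2])[:2]; yw=np.arctan2(-y[0],y[1]); x=(Q[0]+Q[1]-Q[2]-Q[3])[:2]
print('ctr',ctr,'yaw',yw,np.arctan2(x[1],x[0]),'axis',ctr[:2]+60*np.array([-np.sin(yw),np.cos(yw)]))
hsv=cv2.cvtColor(a,cv2.COLOR_RGB2HSV)
x0,y0=180,60
sub=a[y0:140,x0:260].astype(int)
R,G,B=sub[...,0],sub[...,1],sub[...,2]
m=(R>G+50)&(R>B+50); v,u=np.nonzero(m); s=(u<40)
print('red',np.c_[u+x0,v+y0][s].tolist()[:40])
crop=a[70:132,185:250]
cv2.imwrite('pics/d.png',cv2.resize(crop[:,:,::-1],None,fx=9,fy=9,interpolation=cv2.INTER_CUBIC))
t=np.array([460,145])*k
print('tab',onz(c,n,*t,121))
```

```text
[ 594.7 -160.2   70. ]
[ 626.9 -392.3   70. ]
[ 463.1 -415.8   70. ]
[ 433.2 -183.1   70. ]
ctr [ 529.50352755 -287.85782163   70.        ] yaw 0.132854537507226 0.14178143738138838 axis [ 521.55568388 -228.38655309]
red [[194, 81], [195, 81], [196, 81], [195, 82], [196, 82], [197, 82], [193, 83], [194, 83], [197, 83], [198, 83], [199, 83], [193, 84], [194, 84], [195, 84], [198, 84], [199, 84], [195, 85], [196, 85], [196, 86], [197, 86]]
tab [ 532.12150452 -309.54782577  121.        ]
```

View pics/d.png

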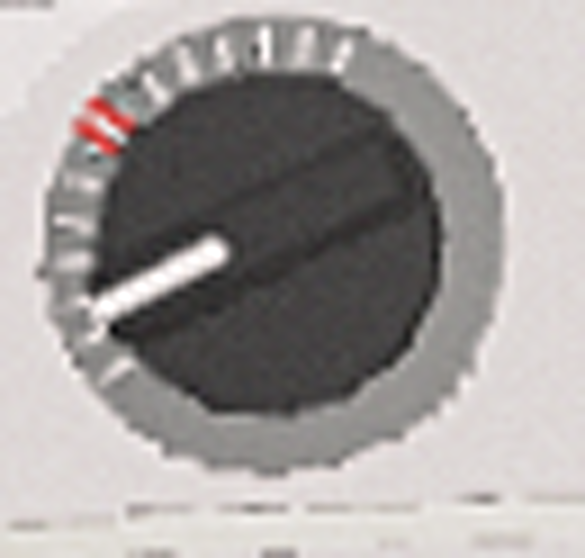

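Run:
```python
from h import *
c=cams.get_calibration('wrist')
def w(p,z): return onz(c,'wrist',*((np.array(p)+.5)/9-.5+[185,70]),z)
A=w((275,245),70.5);B=w((269,242),76)
print('axis',A,B)
ax=(A+B)/2
r=w((105,125),71);p1=w((222,250),94);p2=w((95,308),94)
ang=lambda d:np.arctan2(d[1],d[0])
print('mark',r,'pointer',p1,p2,'radius',np.linalg.norm((p2-ax)[:2]),np.linalg.norm((r-ax)[:2]))
b1=w((370,165),94); print('bar',ang((p2-b1)))
print('angles pointer',ang(p2-p1),ang(p2-ax),'mark',ang(r-ax)); 
print(read_state()['joints'][5])
for z in (160,): print(move([*ax[:2],z],ang(p2-p1)+np.pi/2))
```

```text
axis [ 521.35237037 -226.98018176   70.5       ] [ 521.51788919 -226.97032246   76.        ]
mark [ 535.24702651 -203.68793669   71.        ] pointer [ 519.62248762 -224.06402888   94.        ] [ 511.61416106 -209.41911027   94.        ] radius 20.11639984743638 27.075220237931696
bar 2.1304280364475066
angles pointer 2.0712049019239807 2.080830503581093 mark 1.035459769055499
0.811198133693299
(array([ 0.0959, -0.0468,  0.0802]), 67.4)
```

Red mark and pointer are clear: about 1.04 rad clockwise to turn. Approach with the jaws across the bar (turn −112.6°, to leave room for the last joint).

```bash
python3 -m handwheel '[[0.03,-0.015,0.02,-10],[0.06,-0.03,0.04,-20],[0.096,-0.047,0.06,-30],[0.096,-0.047,0.08,-40],[0.096,-0.047,0.08,-50]]' 0.6
python3 -m handwheel '[[0,0,0,-10],[0,0,0,-20],[0,0,0,-30],[0,0,0,-40],[0,0,0,-50]]'
python3 -m handwheel '[[0,0,0,-10],[0,0,0,-12.6],[0,0,0,-12.6]]'
python3 - <<'E'
from h import *
print(move([521.4,-227,86.5],2.085+np.pi/2),read_state()['joints'])
E
```

```text
clock: 1.8
eef_pos: [520.4, -227.4, 158.3]
eef_rot: [-3.138, 0.0, 0.984]
wrist_force: [-0.4, 0.0, 0.7]
finger_gap: 47.6
clock: 2.42
eef_pos: [519.7, -228.9, 158.3]
eef_rot: [-3.139, -0.003, 1.86]
wrist_force: [-0.3, 0.4, 0.3]
finger_gap: 37.2
clock: 2.8
eef_pos: [519.2, -230.1, 158.3]
eef_rot: [-3.14, -0.003, 2.077]
wrist_force: [0.8, -0.4, 0.2]
finger_gap: 37.7
(array([0.0014, 0.0036, 0.0718]), -0.4) [-4.81677031e-01  3.90823286e-01  1.53145704e+00  7.10389906e-05
  1.22308452e+00 -9.88184080e-01]
```

```bash
python3 -m handwheel '[[0.0014,0.0036,0.02,0],[0.0014,0.0036,0.04,0],[0.0014,0.0036,0.05,0],[0.0014,0.0036,0.05,0]]'
python3 -c "
from h import *
print(move([521.4,-227,86.5],2.085+np.pi/2))"
```

```text
clock: 3.3
eef_pos: [521.1, -227.3, 108.0]
eef_rot: [-3.139, -0.004, 2.076]
wrist_force: [-0.0, -0.0, -0.0]
finger_gap: 37.8
(array([0.    , 0.0004, 0.0215]), -0.5)
```

```bash
python3 -m handwheel '[[0,0.0004,0.01,0],[0,0.0004,0.0215,0],[0,0.0004,0.0215,0]]'
python3 -m handwheel '[[0,0,0,0],[0,0,0,0],[0,0,0,0],[0,0,0,0]]' 1 15
python3 -m handwheel '[[0,0,0,10],[0,0,0,20],[0,0,0,30],[0,0,0,40],[0,0,0,50]]'
python3 -m handwheel '[[0,0,0,4],[0,0,0,4],[0,0,0,4]]'
python3 -c "
from h import *
print(read_state()['eef_pos'],read_state()['wrist_force'],read_state()['moment'],move([521.4,-227,86.5],1.035+np.pi/2))
a,c=snap('wrist'); 
cv2.imwrite('pics/e.png',cv2.resize(a[120:320,150:350,::-1],(600,600),interpolation=cv2.INTER_CUBIC))"
```

```text
clock: 3.68
eef_pos: [521.0, -226.8, 85.5]
eef_rot: [-3.138, -0.005, 2.076]
wrist_force: [-0.1, 0.5, 0.5]
finger_gap: 37.7
clock: 4.18
eef_pos: [521.4, -226.8, 85.7]
eef_rot: [-3.139, -0.004, 2.076]
wrist_force: [3.0, 0.4, 0.1]
finger_gap: 10.1
clock: 4.8
eef_pos: [520.5, -226.9, 85.7]
eef_rot: [-3.134, -0.0, 1.198]
wrist_force: [-7.0, -0.5, 3.7]
finger_gap: 10.2
clock: 5.18
eef_pos: [520.4, -226.8, 85.7]
eef_rot: [-3.134, 0.0, 1.13]
wrist_force: [-1.7, 0.1, 1.2]
finger_gap: 9.8
[ 520.36119963 -226.84046511   85.71099922] [-1.73863418  0.07766304  1.22917728] [ 0.11203268  0.19240244 -0.01787297] (array([ 0.0003,  0.001 , -0.0008]), 5.4)
```

View pics/e.png

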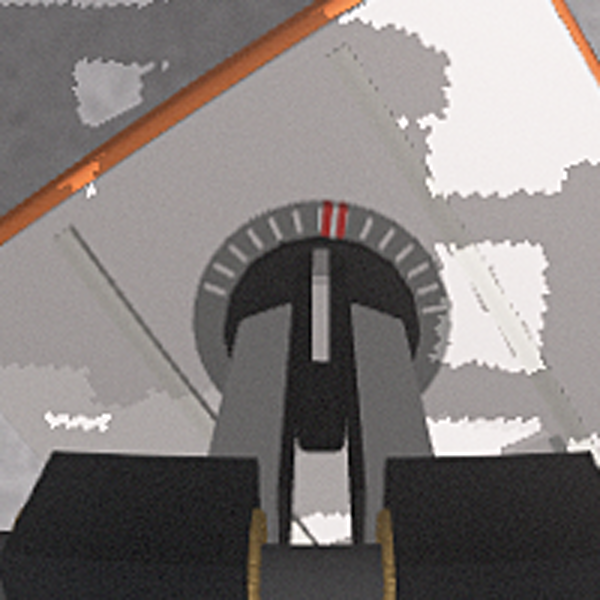

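The pointer (320,250–360) stands a little short of the red mark's centre line (334,220).

Run:
```python
from h import *
c=cams.get_calibration('wrist')
def w(p,z): return onz(c,'wrist',*((np.array(p)+.5)/3-.5+[150,120]),z)
ang=lambda d:np.arctan2(d[1],d[0])
p1=w((320,360),94);p2=w((320.5,276),94)
m1=w((332.5,205),70.5);m2=w((335.5,237),70.5); m=(m1+m2)/2
ax=np.array([521.4,-227,0])
print(p1,p2,m1,m2,'pointer',ang(p2-p1),ang(p2-ax),'mark',ang(m-ax),ang(m1-m2),np.linalg.norm((m-ax)[:2]))
# ring ellipse centre check
l,r=w((193,325),70.5),w((452,325),70.5);print('ring',l,r,(l+r)/2, w((325,200),70.5))
# axis implied by the line of pointer/TCP
print(read_state()['eef_rot'][2])
```

```text
[ 522.69325683 -223.64120282   94.        ] [ 530.46656216 -207.39077359   94.        ] [ 536.01439705 -201.31609978   70.5       ] [ 533.53648805 -208.1766926    70.5       ] pointer 1.1246226234439312 1.1377098040808609 mark 1.0296079649858947 1.224196511726045 25.963923933319695
ring [ 495.18715752 -213.5163693    70.5       ] [ 548.72481918 -238.56676128   70.5       ] [ 521.95598835 -226.04156529   70.5       ] [ 535.01978673 -199.61094932   70.5       ]
1.1294354515492402
```

```bash
python3 -m handwheel '[[0,0.0006,0,3],[0,0.0006,0,6],[0,0.0006,0,6],[0,0.0006,0,6]]'
python3 -c "
from h import *
print(read_state()['eef_pos'],read_state()['eef_rot'])
a,c=snap('wrist'); 
cv2.imwrite('pics/f.png',cv2.resize(a[170:250,210:310,::-1],(600,480),interpolation=cv2.INTER_CUBIC))"
```

```text
clock: 5.72
eef_pos: [520.3, -226.8, 85.7]
eef_rot: [-3.132, 0.001, 1.026]
wrist_force: [-6.9, 3.0, 4.2]
finger_gap: 10.1
[ 520.31012223 -226.7685467    85.68660682] [-3.13212607e+00  1.17986595e-03  1.02588641e+00]
```

View pics/f.png

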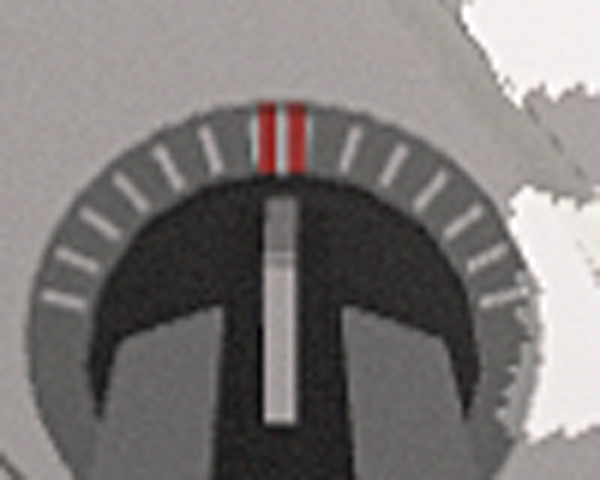

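Pointer and the mark's middle line coincide (281 vs 282 px). Release, lift and go to the tab.

```bash
python3 -m handwheel '[[0,0,0,0],[0,0,0,0]]' 0.6
python3 -m handwheel '[[0,0,-0.03,0],[0,0,-0.07,0],[0,0,-0.09,0],[0,0,-0.09,0]]'
python3 -c "
from h import *
print(move([532,-310,150],.13-np.pi/2))
a,c=snap('wrist')
R=a.astype(int); h=cv2.cvtColor(a,cv2.COLOR_RGB2HSV); m=((h[...,0]>20)&(h[...,0]<32)&(h[...,1]>120)&(h[...,2]>80)).astype(np.uint8)
n,l,s,ce=cv2.connectedComponentsWithStats(m)
for i in range(1,n):
  if s[i,4]>40: print(s[i],ce[i],onz(c,'wrist',*ce[i],121).round(1))
cv2.imwrite('pics/g.png',cv2.resize(a[:,:,::-1],(800,600)))"
```

```text
clock: 6.02
eef_pos: [520.5, -226.8, 85.7]
eef_rot: [-3.133, 0.001, 1.026]
wrist_force: [0.3, 0.6, -0.0]
finger_gap: 26.3
clock: 6.52
eef_pos: [521.8, -227.5, 176.9]
eef_rot: [-3.135, 0.001, 1.027]
wrist_force: [-0.1, 0.6, -0.4]
finger_gap: 37.4
(array([-0.0653,  0.0516,  0.0267]), 51.4)
[310 227  14  12  52] [316.09615385 232.30769231] [ 554.9 -270.8  121. ]
[266 252  22  17  89] [276.48314607 260.50561798] [ 512.9 -276.6  121. ]
```

```bash
python3 -m handwheel '[[-0.02,0.017,0,10],[-0.04,0.034,0,20],[-0.065,0.052,0.015,30],[-0.065,0.052,0.026,40],[-0.065,0.052,0.026,50]]'
python3 -m handwheel '[[0,0,0,1],[0,0,0,1]]'
python3 -c "
from h import *
print(move([532,-310,113.5],.13-np.pi/2))
a,c=snap('wrist')
cv2.imwrite('pics/g.png',cv2.resize(a[100:340,110:410,::-1],(750,600)))"
```

```text
clock: 7.2
eef_pos: [531.0, -309.5, 146.1]
eef_rot: [-3.134, 0.01, 0.148]
wrist_force: [-0.3, -0.5, 1.2]
finger_gap: 37.7
clock: 7.45
eef_pos: [530.7, -309.3, 145.1]
eef_rot: [-3.133, 0.012, 0.134]
wrist_force: [1.2, 0.5, 0.1]
finger_gap: 37.9
(array([0.0016, 0.0011, 0.0316]), 0.2)
```

View pics/g.png

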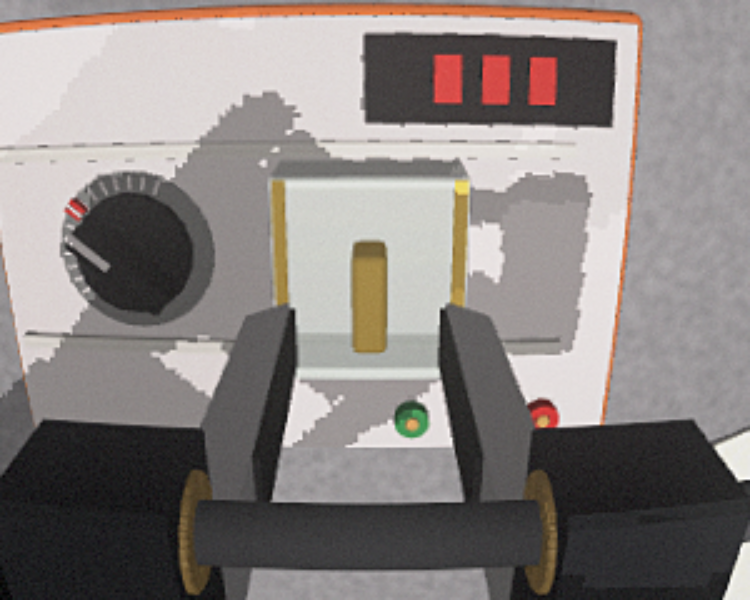

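Run:
```python
from h import *
c=cams.get_calibration('wrist')
def w(p,z): return onz(c,'wrist',*((np.array(p)+.5)/2.5-.5+[110,100]),z)
ang=lambda d:np.arctan2(d[1],d[0])
p1=w((105,268),94);p2=w((70,240),94);m=w((75,210),70.5); ax=np.array([521.7,-226.7,0])
print(p1,p2,m,ang(p2-p1),ang(p2-ax),ang(m-ax))
for z in(110,121): print(w((369,242),z),w((369,352),z))
```

```text
[ 522.85488732 -222.74640879   94.        ] [ 530.8692839  -209.91938149   94.        ] [ 533.85784158 -202.22012333   70.5       ] 1.012336924173799 1.070704989439292 1.1098352292052014
[ 548.89753733 -307.57467639  110.        ] [ 513.81637757 -312.34754845  110.        ]
[ 552.34109749 -307.15877934  121.        ] [ 519.13449262 -311.67661392  121.        ]
```

Seen obliquely, the pointer's ray-cast angle agrees with the mark within 0.04 rad. The tab lies midway between the jaws; now descend, grip and slide.

```bash
python3 -m handwheel '[[0.0016,0.0005,0.015,0],[0.0016,0.0005,0.031,0],[0.0016,0.0005,0.031,0]]'
python3 -m handwheel '[[0,0,0,0],[0,0,0,0],[0,0,0,0],[0,0,0,0]]' 1 15
python3 -m handwheel '[[0,-0.02,0,0],[0,-0.04,0,0],[0,-0.06,0,0],[0,-0.07,0,0],[0,-0.07,0,0]]'
python3 -c "
from h import *
print(read_state()['eef_pos'])"
```

```text
clock: 7.88
eef_pos: [531.7, -309.1, 112.7]
eef_rot: [-3.133, 0.012, 0.134]
wrist_force: [1.0, 0.7, -0.0]
finger_gap: 37.6
clock: 8.38
eef_pos: [531.7, -309.1, 112.8]
eef_rot: [-3.133, 0.012, 0.134]
wrist_force: [-0.4, -0.7, 0.3]
finger_gap: 9.7
clock: 9.0
eef_pos: [522.1, -238.8, 112.8]
eef_rot: [-3.132, 0.013, 0.135]
wrist_force: [2.4, 1.7, -12.5]
finger_gap: 9.7
[ 522.08387079 -238.75111536  112.84130488]
```

```bash
python3 -m handwheel '[[0,-0.004,0,0],[0,-0.008,0,0],[0,-0.009,0,0]]'
python3 -m handwheel '[[0,-0.002,0,0],[0,-0.004,0,0],[0,-0.004,0,0]]'
python3 -m handwheel '[[0,-0.002,0,0],[0,-0.004,0,0],[0,-0.004,0,0]]'
```

```text
clock: 9.38
eef_pos: [520.9, -229.7, 112.8]
eef_rot: [-3.132, 0.013, 0.135]
wrist_force: [3.5, -0.3, -12.4]
finger_gap: 9.8
clock: 9.75
eef_pos: [520.3, -225.8, 112.8]
eef_rot: [-3.132, 0.013, 0.135]
wrist_force: [4.1, -0.2, -11.3]
finger_gap: 9.7
clock: 10.12
eef_pos: [520.2, -225.2, 112.9]
eef_rot: [-3.138, 0.012, 0.134]
wrist_force: [7.8, -25.3, -21.5]
finger_gap: 9.9
```

```bash
python3 -m handwheel '[[0,0,0,0],[0,0,0,0],[0,0,0,0]]' 0.6
python3 -m handwheel '[[0,0,-0.05,0],[0,0,-0.1,0],[0,0,-0.13,0],[0,0,-0.13,0]]' 0.3
python3 -c "
from h import *
print(move([420,60,230],.06-np.pi/2),read_state()['joints'])"
```

```text
clock: 10.5
eef_pos: [520.4, -225.1, 113.5]
eef_rot: [-3.138, 0.011, 0.134]
wrist_force: [0.4, -0.1, 0.4]
finger_gap: 36.0
clock: 11.0
eef_pos: [522.5, -225.3, 246.0]
eef_rot: [-3.141, 0.008, 0.135]
wrist_force: [-0.8, -0.2, 0.2]
finger_gap: 65.7
(array([-0.0631, -0.2965,  0.0168]), 4.3) [-0.46987445  0.32450569  1.413074   -0.00354581  1.41098957  0.96666183]
```

```bash
python3 -m handwheel '[[-0.013,-0.06,0.0,4],[-0.026,-0.12,0,4],[-0.04,-0.18,0,4],[-0.05,-0.24,0.016,4],[-0.063,-0.297,0.016,4]]'
python3 -m handwheel '[[0,0,0,0],[0,0,0,0]]'
python3 - <<'E'
from h import *
a,c=snap('wrist','w1.png'); np.save('w1.npy',[a]); import pickle; pickle.dump(c,open('w1.pkl','wb'))
print(read_state()['eef_pos'],read_state()['eef_rot'],move([420,340,230],-np.pi/2))
cv2.imwrite('pics/i.png',cv2.resize(a[:300,:,::-1],(800,469),interpolation=cv2.INTER_CUBIC))
E
```

```text
clock: 11.62
eef_pos: [418.3, 62.2, 229.0]
eef_rot: [-3.141, 0.011, 0.065]
wrist_force: [0.7, 0.2, 0.3]
finger_gap: 65.9
clock: 11.88
eef_pos: [418.1, 62.0, 228.4]
eef_rot: [-3.141, 0.012, 0.066]
wrist_force: [0.2, 0.4, 0.4]
finger_gap: 66.0
[418.4083311   61.56052465 228.49979786] [-3.14101877  0.01135407  0.06459669] (array([ 0.0195, -0.2778, -0.0016]), 3.7)
```

View pics/i.png

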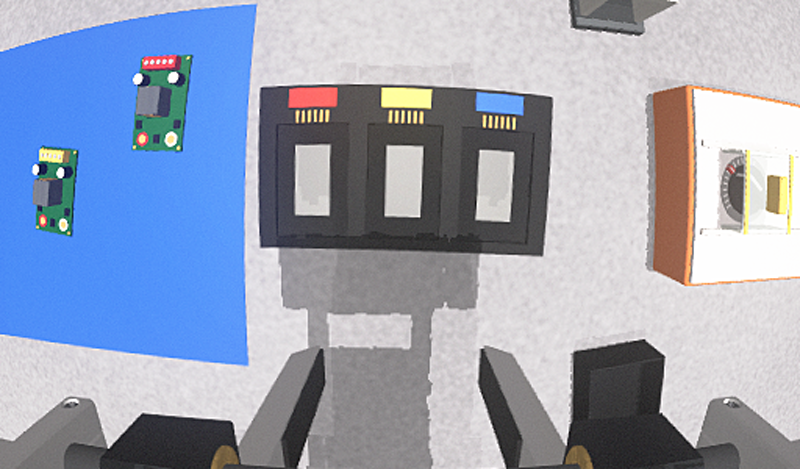

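Carrier: bays red (312,180), yellow (404,181), blue (495,185); boards red ~(160,103), yellow ~(55,192); guard now over the knob.

```bash
python3 - <<'E'
from h import *
import pickle
a=np.load('w1.npy')[0]; c=pickle.load(open('w1.pkl','rb')); k=1/1.5625
W=lambda p,z: onz(c,'wrist',*((np.array(p)+.5)*k-.5),z)
Q=np.array([W(p,13) for p in [(260,87),(552,97),(543,255),(261,247)]]); print(Q.round(1),Q.mean(0))
g=a[60:170,165:355].astype(int); m=((g.min(2)>120)&(g.max(2)-g.min(2)<25)).astype(np.uint8)
n,l,s,ce=cv2.connectedComponentsWithStats(m)
for i in range(1,n):
  if 300<s[i,4]<3000:
    cn=max(cv2.findContours((l==i).astype(np.uint8),0,2)[0],key=cv2.contourArea)
    w=np.array([onz(c,'wrist',*(p[0]+[165,60]),8)[:2] for p in cn],np.float32)
    print(ce[i]+[165,60],cv2.minAreaRect(w))
for t in [(312,98),(406,98),(500,103)]: print('tag',W(t,13).round(1))
for p in [(278,124),(347,126),(346,237),(277,236)]: print('bayR',W(p,13).round(1))
print('tab',W((780,193),112), W((780,193),121))
E
python3 -m handwheel '[[0.004,-0.06,0,3.7],[0.008,-0.12,0,3.7],[0.012,-0.18,0,3.7],[0.016,-0.24,0,3.7],[0.02,-0.278,0,3.7]]' 
python3 -m handwheel '[[0,0,0,0],[0,0,0,0]]'
python3 - <<'E'
from h import *
import pickle
a,c=snap('wrist','w2.png'); np.save('w2.npy',[a]); pickle.dump(c,open('w2.pkl','wb'))
print(read_state()['eef_pos'],read_state()['eef_rot'])
cv2.imwrite('pics/j.png',cv2.resize(a[:240,80:400,::-1],(800,600),interpolation=cv2.INTER_CUBIC))
E
```

```text
[[564.2 190.   13. ]
 [572.6 -55.2  13. ]
 [435.3 -61.   13. ]
 [426.  184.   13. ]] [499.557356    64.45142919  13.        ]
[266.42662426 156.12039982] ((487.8416442871094, 64.68746948242188), (150.3087158203125, 262.41552734375), 6.042981147766113)
[199.56703078 114.76663357] ((485.50433349609375, 141.76312255859375), (60.330909729003906, 30.125505447387695), 1.303617000579834)
[257.86308973 115.39407956] ((488.2196044921875, 64.6554946899414), (60.40102005004883, 30.44942855834961), 1.8630915880203247)
[316.26202159 118.43081452] ((490.746337890625, -12.462541580200195), (60.5721549987793, 30.59546661376953), 2.278810739517212)
tag [554.4 144.3  13. ]
tag [557.5  67.1  13. ]
tag [560.9 -10.5  13. ]
bayR [532. 172.  13.]
bayR [531.4 113.6  13. ]
bayR [438.4 109.6  13. ]
bayR [436.3 169.6  13. ]
tab [ 523.52442427 -230.51191211  112.        ] [ 522.8213038  -221.16389258  121.        ]
clock: 12.55
eef_pos: [421.1, 341.5, 227.7]
eef_rot: [3.141, 0.012, -0.001]
wrist_force: [0.4, -0.4, 0.3]
finger_gap: 65.8
clock: 12.8
eef_pos: [421.9, 340.2, 227.1]
eef_rot: [3.14, 0.013, -0.002]
wrist_force: [-0.1, -0.3, 0.4]
finger_gap: 65.9
[421.84040906 340.08407386 227.41855038] [ 3.14052116e+00  1.23549287e-02 -2.57969443e-03]
```

View pics/j.png

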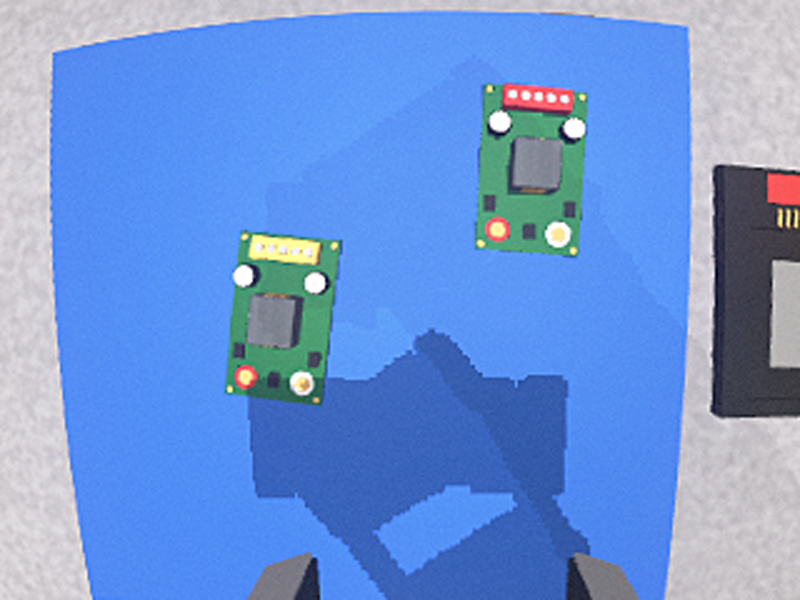

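Boards in this crop (2.5×, offset 80,0): red board corners (486,85),(588,93),(577,256),(475,248), pads (498,229)/(559,234); yellow board corners (240,231),(342,240),(323,405),(226,392), pads (246,376)/(303,383).

```bash
cat > b.py <<'E'
from h import *
def pose(corn,pr,pw,xf,W,z=4):
    "corners FL,FR,BR,BL; pads; transformer top -> board centre, yaw"
    Q=np.array([W(p,z) for p in corn]); cc=Q.mean(0)[:2]
    x=(Q[0]+Q[1]-Q[2]-Q[3])[:2]; 
    r,w=W(pr,z)[:2],W(pw,z)[:2]; y=r-w; yw=np.arctan2(-y[0],y[1])
    u=np.array([np.cos(yw),np.sin(yw)])
    print('corner',cc.round(1),round(np.arctan2(x[1],x[0]),3),np.linalg.norm(x)/2,'pads',((r+w)/2+34*u).round(1),yw.round(3),np.linalg.norm(y),'xf',W(xf,z+24)[:2].round(1))
E
python3 - <<'E'
from b import *
import pickle
c=pickle.load(open('w2.pkl','rb')); c1=pickle.load(open('w1.pkl','rb'))
q=lambda p:(np.array(p)+.5)/2.5-.5+[80,0]
q1=lambda p:(np.array(p)+.5)/1.5625-.5
W=lambda p,z: onz(c,'wrist',*q(p),z)
pose([(486,85),(588,93),(577,256),(475,248)],(498,229),(559,234),(538,162),W)
pose([(240,231),(342,240),(323,405),(226,392)],(246,376),(303,383),(272,319),W)
for A,B in [((498,229),(142,139)),((559,234),(172,139)),((246,376),(43,221)),((303,383),(64,225))]:
    X,e=cross(ray(c,'wrist',*q(A)),ray(c1,'wrist',*q1(B))); print(X.round(1),e.round(1))
E
```

```text
corner [556.5 292.4] -0.065 88.97540900662786 pads [556.9 292.3] -0.058 32.22555392095535 xf [557.  292.5]
corner [478.3 425.4] -0.135 88.94852006336049 pads [478.3 425.8] -0.143 32.12109790814268 xf [479.3 425. ]
[523.6 310.3   3.1] 0.7
[521.9 277.8   1.6] 0.4
[446.  447.1   1.9] 1.2
[441.3 415.3   1.2] 1.1
```

```bash
python3 -c "
from h import *
print(move([556.8,292.4,70],-.062-np.pi/2))"
```

```text
(array([0.137 , 0.0472, 0.1558]), 3.4)
```

```bash
python3 -m handwheel '[[0.05,0.02,0.04,3.4],[0.1,0.04,0.08,3.4],[0.137,0.047,0.12,3.4],[0.137,0.047,0.156,3.4],[0.137,0.047,0.156,3.4]]' 0.5
python3 - <<'E'
from h import *
print(move([556.8,292.4,15],-.062-np.pi/2)); a,c=snap('wrist','w3.png')
E
```

```text
clock: 13.48
eef_pos: [556.0, 290.4, 67.4]
eef_rot: [3.137, 0.017, -0.064]
wrist_force: [0.3, -0.1, -0.3]
finger_gap: 47.4
(array([ 0.0016, -0.0022,  0.0523]), -0.1)
```

```bash
python3 -m handwheel '[[0.0016,-0.002,0.025,0],[0.0016,-0.002,0.045,0],[0.0016,-0.002,0.052,0],[0.0016,-0.002,0.052,0]]'
python3 -m handwheel '[[0,0,0,0],[0,0,0,0],[0,0,0,0],[0,0,0,0]]' 1 20
python3 -m handwheel '[[0,0,-0.02,0],[0,0,-0.06,0],[0,0,-0.06,0]]'
python3 - <<'E'
from b import *
s=read_state(); print(s['eef_pos'],s['eef_rot'],s['finger_gap'],s['wrist_force'])
a,c=snap('wrist','w4.png'); 
cv2.imwrite('pics/k.png',cv2.resize(a[100:340,100:420,::-1],(800,600),interpolation=cv2.INTER_CUBIC))
E
```

```text
clock: 14.02
eef_pos: [557.9, 293.3, 18.4]
eef_rot: [3.139, 0.013, -0.063]
wrist_force: [-0.4, -0.7, -0.1]
finger_gap: 46.7
clock: 14.52
eef_pos: [558.1, 293.4, 18.9]
eef_rot: [3.139, 0.013, -0.063]
wrist_force: [-1.5, -0.4, 4.8]
finger_gap: 24.2
clock: 14.9
eef_pos: [560.4, 294.2, 83.2]
eef_rot: [-3.141, 0.007, -0.063]
wrist_force: [-0.4, 0.0, -2.4]
finger_gap: 23.6
[560.41432264 294.23146648  83.19581141] [-3.14073596  0.00712998 -0.06300421] 23.614252658321703 [-0.44703877  0.01162613 -2.39827752]
```

View pics/k.png

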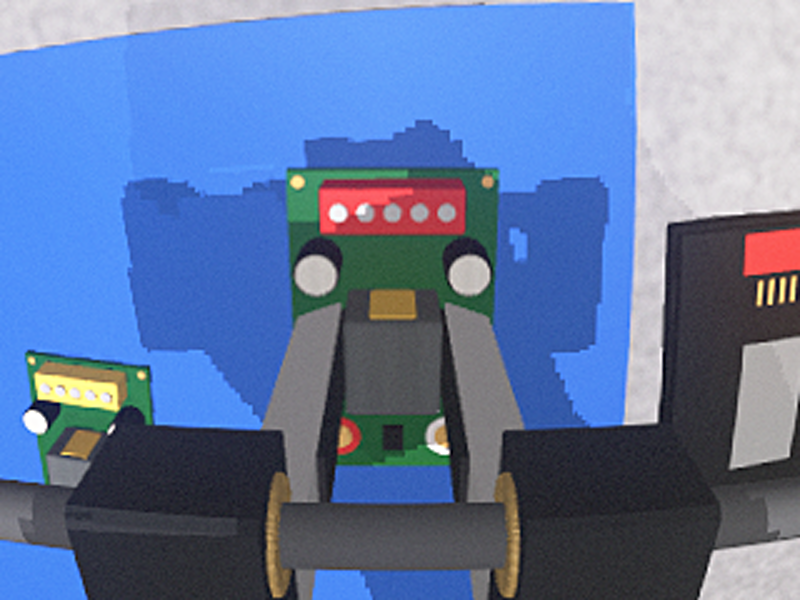

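Run:
```python
from h import *
c=cams.get_calibration('wrist'); s=read_state()
R=Ro.from_euler('xyz',s['eef_rot']).as_matrix()
q=lambda p:(np.array(p)+.5)/2.5-.5+[100,100]
for p in [(288,168),(498,168),(450,466)]:
    X=onz(c,'wrist',*q(p),67); print(X.round(1),(R.T@(X-s['eef_pos'])).round(1))
# target: board at bay red
u=np.array([np.cos(.034),np.sin(.034)])
print(move([*(np.array([485.4,141.7])+1.2*u),83],.034-np.pi/2))
```

```text
[605.8 317.2  67. ] [ 44.9 -26.3  13.5]
[602.5 263.9  67. ] [44.9 27.2 13.5]
[513.6 279.2  67. ] [-44.8  17.5  14.4]
(array([-0.0632,  0.1563, -0.0013]), -5.6)
```

```bash
python3 -m handwheel '[[-0.02,0.05,0,-2.6],[-0.04,0.1,0,-5.6],[-0.063,0.156,0,-5.6],[-0.063,0.156,0,-5.6]]'
python3 -c "
from h import *
print(move([485.8,142,45],.034-np.pi/2))"
```

```text
clock: 15.45
eef_pos: [485.0, 139.5, 81.1]
eef_rot: [3.141, 0.012, 0.032]
wrist_force: [1.3, 0.7, -0.3]
finger_gap: 24.0
(array([ 0.0014, -0.0025,  0.0361]), -0.1)
```

```bash
python3 -m handwheel '[[0.0014,-0.0025,0.02,0],[0.0014,-0.0025,0.036,0],[0.0014,-0.0025,0.036,0]]'
python3 - <<'E'
from h import *
s=read_state();print(move([485.8,142,27.5],.034-np.pi/2),s['eef_pos'])
a,c=snap('wrist','w5.png')
cv2.imwrite('pics/l.png',cv2.resize(a[100:340,100:420,::-1],(800,600),interpolation=cv2.INTER_CUBIC))
E
```

```text
clock: 15.82
eef_pos: [485.2, 142.3, 43.8]
eef_rot: [3.141, 0.015, 0.032]
wrist_force: [-0.6, 1.0, -1.2]
finger_gap: 23.9
(array([0.0008, 0.0003, 0.0162]), -0.1) [485.21349817 142.31975644  43.75720709]
```

View pics/l.png

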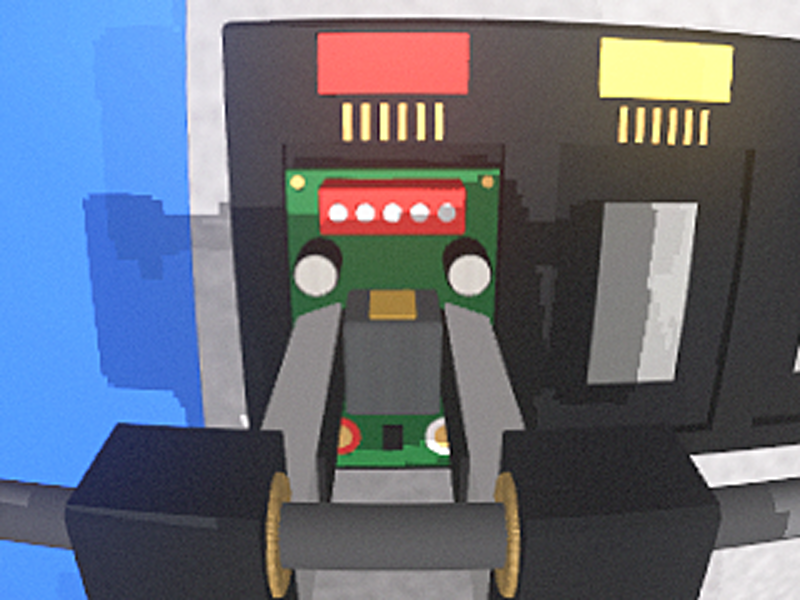

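The board (288–498 px) sits centred over the red bay's outline (285–503). Lower and release.

```bash
python3 -m handwheel '[[0.0006,0,0.008,0],[0.0006,0,0.0155,0],[0.0006,0,0.0155,0]]'
python3 -m handwheel '[[0,0,0.001,0],[0,0,0.001,0]]'
python3 -m handwheel '[[0,0,0,0],[0,0,0,0],[0,0,0,0]]' 0.6
python3 -m handwheel '[[0,0,-0.02,0],[0,0,-0.05,0],[0,0,-0.1,0],[0,0,-0.1,0]]' 0.5
python3 -c "
from h import *
print(move([478.5,425.4,90],-.138-np.pi/2))"
```

```text
clock: 16.25
eef_pos: [485.8, 142.3, 28.6]
eef_rot: [3.141, 0.015, 0.032]
wrist_force: [-0.2, 0.1, -1.1]
finger_gap: 24.0
clock: 16.5
eef_pos: [485.8, 142.3, 27.6]
eef_rot: [3.141, 0.015, 0.032]
wrist_force: [0.0, -0.2, -1.8]
finger_gap: 23.7
clock: 16.88
eef_pos: [485.9, 142.3, 27.8]
eef_rot: [3.141, 0.014, 0.032]
wrist_force: [0.5, 0.4, -0.5]
finger_gap: 37.8
clock: 17.38
eef_pos: [488.9, 142.8, 131.1]
eef_rot: [-3.141, 0.008, 0.032]
wrist_force: [-0.4, 0.9, -0.4]
finger_gap: 47.0
(array([-0.001 , -0.2827,  0.0413]), 9.8)
```

```bash
python3 -m handwheel '[[-0.02,-0.06,-0.02,3],[-0.04,-0.12,-0.03,9.8],[-0.06,-0.18,-0.03,9.8],[-0.08,-0.23,-0.03,9.8],[-0.09,-0.27,-0.03,9.8]]'
python3 -m handwheel '[[0,0,0,0],[0,0,0,0]]'
cat > pads.py <<'E'
from h import *
def pads(a,c,z,near,rad=90):
    "red and white ring blobs on plane z near a world point"
    h=cv2.cvtColor(a,cv2.COLOR_RGB2HSV); H,S,V=cv2.split(h)
    out={}
    for n,m in dict(red=((H<12)|(H>172))&(S>130)&(V>90),white=(S<45)&(V>150),yel=(H>20)&(H<34)&(S>90)&(V>110),
      green=(H>50)&(H<80)&(S>100)&(V>40)).items():
        k,l,s,ce=cv2.connectedComponentsWithStats(m.astype(np.uint8))
        for i in range(1,k):
            if s[i,4]<12: continue
            X=onz(c,'wrist',*ce[i],z)
            if np.hypot(*(X[:2]-near))<rad: print(n,s[i,4],ce[i].round(1),X[:2].round(1))
E
python3 - <<'E'
from pads import *
a,c=snap('wrist','w6.png'); print(read_state()['eef_pos']); pads(a,c,3,[478.5,425.4],60)
E
```

```text
clock: 18.0
eef_pos: [388.8, 411.7, 160.9]
eef_rot: [3.14, 0.009, -0.137]
wrist_force: [-0.1, 0.1, 0.1]
finger_gap: 47.6
clock: 18.25
eef_pos: [388.7, 411.1, 159.9]
eef_rot: [3.139, 0.01, -0.137]
wrist_force: [0.6, -0.3, -0.0]
finger_gap: 47.0
[389.01330455 410.77865531 160.24578964]
red 65 [216.5 134. ] [446.6 447.1]
white 14 [217.3  68.5] [518.5 435.6]
white 14 [223.3  68.5] [517.4 429.1]
white 14 [229.7  68.5] [516.3 422.2]
white 16 [236.   68.5] [515.2 415.4]
white 14 [242.5  68.3] [514.4 408.5]
white 84 [211.4  83. ] [503.5 444.1]
white 87 [247.8  82.4] [497.9 405. ]
white 79 [245.5 133.3] [442.7 415.2]
yel 267 [229.8  68.4] [516.3 422.1]
yel 30 [216.3 133.8] [446.9 447.2]
yel 28 [245.4 133.8] [442.1 415.4]
green 2122 [231.5 106.8] [473.8 426.2]
```

```bash
python3 -c "
from h import *
print(move([478.5,426,60],-.133-np.pi/2))"
```

```text
(array([ 0.0875, -0.0276,  0.0994]), -0.3)
```

```bash
python3 -m handwheel '[[0.045,-0.014,0.03,-0.3],[0.0875,-0.0275,0.06,-0.3],[0.0875,-0.0275,0.1,-0.3],[0.0875,-0.0275,0.1,-0.3]]'
python3 -c "
from h import *
print(move([478.5,426,18],-.133-np.pi/2))"
```

```text
clock: 18.8
eef_pos: [477.9, 423.6, 56.4]
eef_rot: [3.135, 0.014, -0.134]
wrist_force: [-0.4, -0.4, 0.8]
finger_gap: 47.0
(array([ 0.0008, -0.0027,  0.0384]), -0.1)
```

```bash
python3 -m handwheel '[[0.0004,-0.002,0.02,0],[0.0004,-0.002,0.0375,0],[0.0004,-0.002,0.0375,0]]'
python3 -m handwheel '[[0,0,0,0],[0,0,0,0],[0,0,0,0],[0,0,0,0]]' 1 20
python3 -m handwheel '[[0,0,-0.02,0],[0,0,-0.06,0],[0,0,-0.06,0]]'
python3 -c "
from h import *
u=np.array([np.cos(.034),np.sin(.034)])
print(move([488.4,64.6,80],.034-np.pi/2),read_state()['joints'])"
```

```text
clock: 19.18
eef_pos: [477.4, 424.9, 17.7]
eef_rot: [3.133, 0.015, -0.134]
wrist_force: [-1.5, -0.6, 0.3]
finger_gap: 46.9
clock: 19.68
eef_pos: [477.6, 425.2, 18.3]
eef_rot: [3.134, 0.014, -0.134]
wrist_force: [-1.3, 0.5, 4.3]
finger_gap: 23.9
clock: 20.05
eef_pos: [479.9, 426.6, 82.7]
eef_rot: [3.138, 0.01, -0.134]
wrist_force: [0.6, -0.5, -2.0]
finger_gap: 23.8
(array([0.0569, 0.3576, 0.0032]), -9.6) [0.66759573 0.63182786 1.35483299 0.00546676 1.16415984 2.37045876]
```

```bash
python3 -m handwheel '[[0.01,0.06,0,-2],[0.02,0.12,0,-4],[0.03,0.18,0,-6],[0.04,0.24,0,-9.6],[0.048,0.3,0,-9.6]]'
python3 -c "
from h import *
print(move([488.4,64.6,80],.034-np.pi/2))"
```

```text
clock: 20.68
eef_pos: [486.9, 120.9, 83.2]
eef_rot: [3.14, 0.011, 0.034]
wrist_force: [0.5, -0.5, -1.9]
finger_gap: 23.7
(array([-0.0004,  0.0563,  0.0033]), 0.0)
```

```bash
python3 -m handwheel '[[0,0.03,0,0],[0,0.056,0.01,0],[0,0.056,0.025,0],[0,0.056,0.038,0],[0,0.056,0.038,0]]'
python3 - <<'E'
from h import *
s=read_state();print(move([488.4,64.6,27.5],.034-np.pi/2),s['eef_pos'])
a,c=snap('wrist','w7.png')
cv2.imwrite('pics/m.png',cv2.resize(a[100:340,100:420,::-1],(800,600),interpolation=cv2.INTER_CUBIC))
E
```

```text
clock: 21.3
eef_pos: [487.7, 65.6, 44.2]
eef_rot: [3.14, 0.013, 0.035]
wrist_force: [0.4, 0.1, -1.1]
finger_gap: 23.8
(array([0.0009, 0.001 , 0.0166]), 0.1) [487.66553987  65.58511922  44.1537766 ]
```

View pics/m.png

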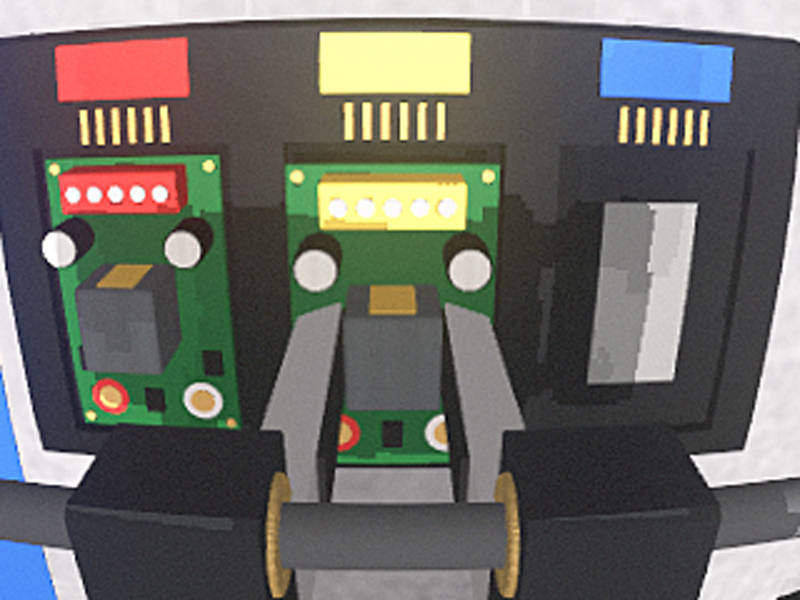

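The red board is seated; the yellow board hovers centred over its bay (287–503 vs 285–505).

```bash
python3 -m handwheel '[[0,0.0004,0.008,0],[0,0.0004,0.016,0],[0,0.0004,0.016,0]]'
python3 -m handwheel '[[0,0,0.001,0],[0,0,0.001,0]]'
python3 -m handwheel '[[0,0,0,0],[0,0,0,0],[0,0,0,0]]' 0.6
python3 -m handwheel '[[0,0,-0.02,0],[0,0,-0.05,0],[0,0,-0.1,0],[0,0,-0.1,0]]' 0.3
python3 -m handwheel '[[-0.04,0,-0.06,0],[-0.07,0,-0.1,0],[-0.07,0,-0.1,0],[-0.07,0,-0.1,0]]' 0.3
python3 - <<'E'
from pads import *
s=read_state(); print(s['eef_pos'],s['eef_rot'])
import pickle
a,c=snap('wrist','w8.png'); np.save('w8.npy',[a]); pickle.dump(c,open('w8.pkl','wb'))
pads(a,c,11,[452,105],65)
print(move([675,-105,250],-np.pi/2))
E
```

```text
clock: 21.72
eef_pos: [487.5, 65.2, 28.2]
eef_rot: [3.14, 0.013, 0.035]
wrist_force: [0.3, -0.3, -2.2]
finger_gap: 24.1
clock: 21.98
eef_pos: [487.6, 65.2, 27.2]
eef_rot: [3.14, 0.013, 0.036]
wrist_force: [0.1, 0.0, -1.5]
finger_gap: 23.7
clock: 22.35
eef_pos: [487.7, 65.2, 27.4]
eef_rot: [3.14, 0.012, 0.036]
wrist_force: [-0.3, 0.7, 0.0]
finger_gap: 37.4
clock: 22.85
eef_pos: [490.5, 65.5, 130.7]
eef_rot: [3.14, 0.006, 0.035]
wrist_force: [-0.0, -0.4, -0.9]
finger_gap: 65.8
clock: 23.35
eef_pos: [421.1, 63.1, 230.0]
eef_rot: [3.14, 0.007, 0.035]
wrist_force: [0.6, 0.3, 0.2]
finger_gap: 65.6
[421.0855525   63.13818426 229.96571571] [3.14016923 0.00739654 0.0354697 ]
red 46 [187.  145.9] [449.9 156.6]
red 52 [244.7 144.3] [453.6  79.3]
white 62 [210.3 103.3] [506.9 125.8]
white 60 [241.4 102.2] [509.   85.3]
white 25 [250.  114.6] [493.   73.6]
white 26 [264.3 116.4] [491.3  55. ]
white 58 [210.6 145.4] [451.  124.4]
white 52 [268.8 144.6] [454.4  47.5]
yel 20 [210.5 145.2] [451.3 124.6]
yel 25 [244.2 144.5] [453.3  79.9]
yel 24 [268.9 144.5] [454.5  47.3]
yel 19 [187.1 146.1] [449.5 156.6]
green 1610 [256.6 121.7] [484.1  64.6]
green 1479 [200.1 123.1] [480.6 138.8]
(array([ 0.2476,  0.1771, -0.0223]), 2.0)
```

Both boards are seated: pads measured at red (449.8,156.6)/(451.1,124.5), yellow (453.5,79.5)/(454.5,47.4), matching the bays. Now the probe.

```bash
python3 -m handwheel '[[0.03,0.035,-0.005,1],[0.06,0.07,-0.01,2],[0.09,0.105,-0.01,2],[0.12,0.14,-0.01,2],[0.148,0.172,-0.01,2]]' 0.5
python3 -m handwheel '[[0,0,0,0],[0,0,0,0]]'
python3 - <<'E'
from h import *
import pickle
s=read_state(); print(s['eef_pos'],s['eef_rot'],s['joints'])
a,c=snap('wrist','w9.png'); np.save('w9.npy',[a]); pickle.dump(c,open('w9.pkl','wb'))
cv2.imwrite('pics/n.png',cv2.resize(a[0:240,100:420,::-1],(800,600),interpolation=cv2.INTER_CUBIC))
E
```

```text
clock: 24.02
eef_pos: [576.1, -104.9, 235.8]
eef_rot: [3.141, 0.012, 0.0]
wrist_force: [-0.4, 0.4, -0.4]
finger_gap: 47.0
clock: 24.28
eef_pos: [575.7, -104.6, 233.8]
eef_rot: [3.142, 0.015, 0.0]
wrist_force: [-0.4, 0.1, -0.1]
finger_gap: 47.3
[ 575.69241738 -104.60478564  233.83203033] [3.14158081e+00 1.52180854e-02 2.64231386e-05] [-0.24069714  0.3735175   1.37580015 -0.00368878  1.40705262  1.33070089]
```

View pics/n.png

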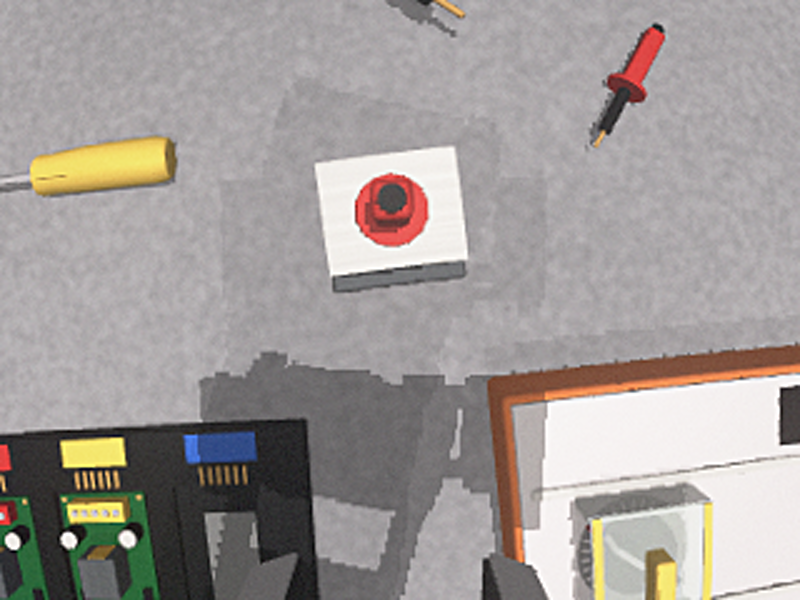

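Stand corners (315,163),(456,147),(467,262),(331,276); probe disc at (392,210), stub top (392,197). One enlarged crop for the confirmation and the handle's yaw.

Run:
```python
from h import *
import pickle
a=np.load('w9.npy')[0]; c=pickle.load(open('w9.pkl','rb'))
W=lambda p,z: onz(c,'wrist',*((np.array(p)+.5)/2.5-.5+[100,0]),z)
Q=np.array([W(p,80) for p in [(315,163),(456,147),(467,262),(331,276)]]);x=(Q[0]+Q[1]-Q[2]-Q[3]);y=Q[0]+Q[3]-Q[1]-Q[2]
print('stand',Q.mean(0),np.linalg.norm(x)/2,np.linalg.norm(y)/2,np.arctan2(x[1],x[0]),np.arctan2(-y[0],y[1]))
print('disc',W((392,210),83),'dia',np.linalg.norm(W((355.5,210),83)-W((428.5,210),83)),'stub',W((392,197),146))
t=a[60:104,228:288]; cv2.imwrite('pics/o.png',cv2.resize(t[:,:,::-1],None,fx=13,fy=13,interpolation=cv2.INTER_CUBIC))
# scene view cross
```

```text
stand [ 681.78605174 -104.91443497   80.        ] 50.49790425493484 59.81767418709562 0.11607772362944718 0.11152791740856911
disc [ 681.97900389 -104.80832985   83.        ] dia 30.918521804660575 stub [ 682.09896565 -104.78443624  146.        ]
```

View pics/o.png

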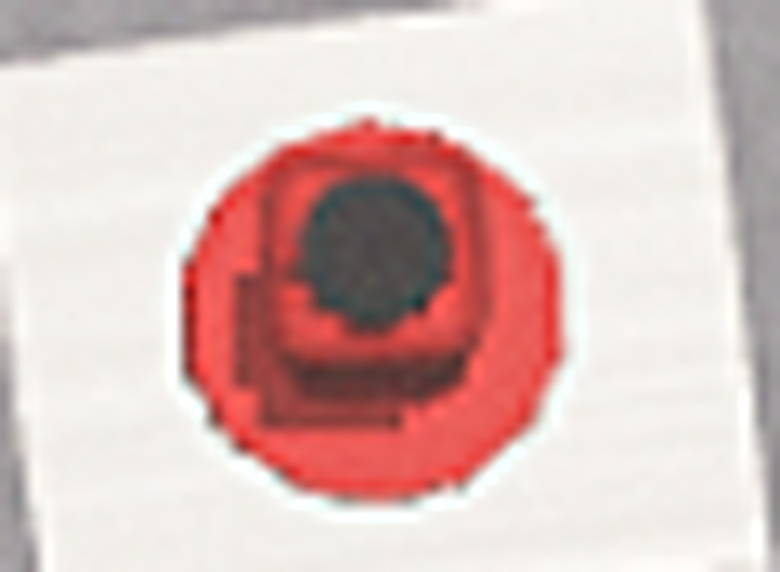

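The upright item is the red probe (disc ~31 mm, handle faces along x/y) at (682, −105), concentric with the stand hole (681.8, −104.9).

```bash
python3 -m handwheel '[[0.05,0,0.02,0],[0.1,0,0.04,0],[0.106,0,0.06,0],[0.106,0,0.06,0]]' 0.6
python3 -c "
from h import *
print(move([682,-104.8,115],-np.pi/2),read_state()['eef_rot'])"
```

```text
clock: 24.82
eef_pos: [679.7, -103.4, 171.3]
eef_rot: [-3.141, 0.017, 0.001]
wrist_force: [-0.3, 0.0, 0.1]
finger_gap: 37.5
(array([0.0033, 0.0014, 0.0563]), 0.1) [-3.14119965e+00  1.73549265e-02  1.38333376e-03]
```

```bash
python3 -m handwheel '[[0.0023,0.0014,0.02,0],[0.0023,0.0014,0.04,0],[0.0023,0.0014,0.055,0],[0.0023,0.0014,0.055,0]]'
python3 -m handwheel '[[0,0,0,0],[0,0,0,0],[0,0,0,0],[0,0,0,0]]' 1 25
python3 -c "
from h import *
s=read_state();print(s['eef_pos'],s['eef_rot'],s['finger_gap'],s['wrist_force'],s['joints'])"
```

```text
clock: 25.32
eef_pos: [680.4, -104.8, 114.9]
eef_rot: [-3.141, 0.019, 0.001]
wrist_force: [0.6, -0.0, -0.7]
finger_gap: 37.9
clock: 25.82
eef_pos: [680.6, -104.8, 115.4]
eef_rot: [-3.141, 0.019, 0.001]
wrist_force: [-0.3, -0.5, 2.1]
finger_gap: 14.6
[ 680.56365411 -104.79627881  115.35933228] [-3.14093303e+00  1.88251738e-02  1.32798912e-03] 14.62583579270647 [-0.33230965 -0.52399524  2.13231494] [-0.20473758  0.70542784  1.15310264 -0.00332569  1.30162553  1.36565113]
```

```bash
cat > t.py <<'E'
from h import *
TIP=np.load('tip.npy')
def tip():
    s=read_state(); return s['eef_pos']+Ro.from_euler('xyz',s['eef_rot']).as_matrix()@TIP
def go(X,yaw=0.):
    s=read_state(); t=tip(); d=Ro.from_euler('xyz',s['eef_rot']).as_matrix().T@(np.array(X)-t)/1000
    print('tip',t.round(1),'rot',s['eef_rot'].round(3),'shift',d.round(4),'turn',move([0,0,0],yaw-np.pi/2)[1])
E
python3 -c "
from h import *
s=read_state();R=Ro.from_euler('xyz',s['eef_rot']).as_matrix()
t=R.T@(np.array([682,-104.8,25])-s['eef_pos']);print(t);np.save('tip.npy',t)"
python3 -m handwheel '[[0,0,-0.02,0],[0,0,-0.05,0],[0,0,-0.08,0],[0,0,-0.11,0],[0,0,-0.11,0]]'
python3 -c "
from t import *
go([449.8,156.6,60])"
```

```text
[3.13701485e+00 6.52033739e-02 9.03162605e+01]
clock: 26.45
eef_pos: [683.4, -105.0, 229.1]
eef_rot: [3.141, 0.013, 0.001]
wrist_force: [0.5, -0.5, -1.3]
finger_gap: 14.7
tip [ 685.3 -105.1  138.7] rot [3.141e+00 1.300e-02 1.000e-03] shift [-0.2341 -0.262   0.0818] turn 0.1
```

```bash
python3 -m handwheel '[[-0.03,-0.035,0,0],[-0.065,-0.075,0,0],[-0.105,-0.115,0,0],[-0.145,-0.16,0,0],[-0.18,-0.2,0,0]]'
python3 -m handwheel '[[-0.03,-0.035,0.02,0],[-0.05,-0.06,0.04,0],[-0.05,-0.06,0.06,0],[-0.05,-0.06,0.06,0]]'
python3 - <<'E'
from t import *
go([449.8,156.6,20]); a,c=snap('wrist','w10.png')
import pickle; pickle.dump(c,open('w10.pkl','wb'))
print('tip px',proj(c,'wrist',tip()),'pad px',proj(c,'wrist',[449.8,156.6,11]))
cv2.imwrite('pics/p.png',cv2.resize(a[80:320,100:420,::-1],(800,600),interpolation=cv2.INTER_CUBIC))
E
```

```text
clock: 27.08
eef_pos: [501.3, 96.0, 230.9]
eef_rot: [3.141, 0.014, 0.001]
wrist_force: [1.1, 1.5, 0.4]
finger_gap: 15.2
clock: 27.58
eef_pos: [449.4, 155.8, 170.4]
eef_rot: [3.14, 0.017, 0.002]
wrist_force: [0.6, 0.6, -0.6]
finger_gap: 14.5
tip [451.  155.7  80. ] rot [3.14e+00 1.70e-02 2.00e-03] shift [-0.0001 -0.001   0.06  ] turn 0.1
tip px [256.32945168 194.69228856] pad px [255.40204515 177.93110525]
```

View pics/p.png

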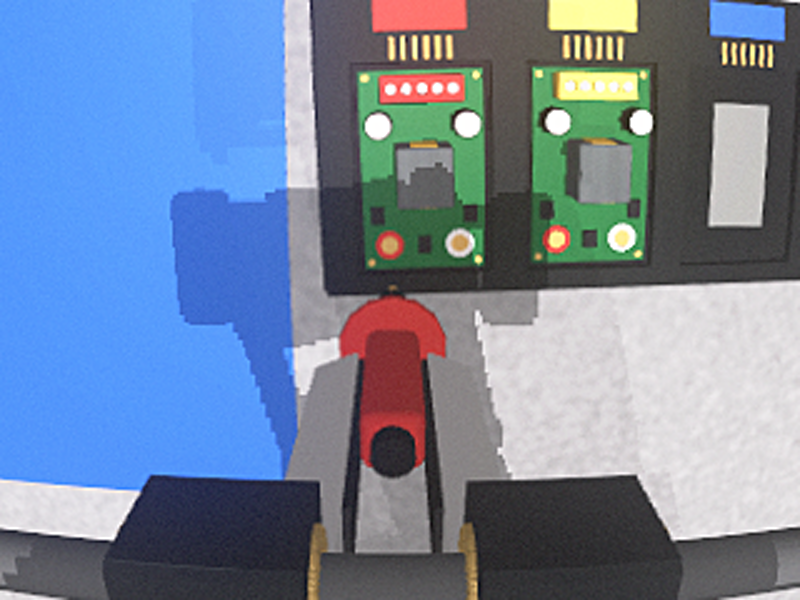

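The brass tip shows at (392,288), exactly where predicted, and the red board's red-ringed pad at (390,244), also as predicted. Descend to just above it.

```bash
python3 -m handwheel '[[0,-0.0008,0.02,0],[0,-0.0008,0.04,0],[0,-0.0008,0.06,0],[0,-0.0008,0.06,0]]'
python3 - <<'E'
from t import *
go([449.8,156.6,7.5]); print(read_state()['wrist_force'])
a,c=snap('wrist','w11.png')
for z in (11,): print('pad',proj(c,'wrist',[449.8,156.6,z]),'tip',proj(c,'wrist',tip()))
from pads import pads
pads(a,c,11,[450,156],40)
E
```

```text
clock: 28.12
eef_pos: [449.0, 156.1, 111.1]
eef_rot: [3.14, 0.017, 0.001]
wrist_force: [0.1, -0.0, 0.2]
finger_gap: 15.1
tip [450.6 155.9  20.8] rot [3.14e+00 1.70e-02 1.00e-03] shift [-0.0006 -0.0007  0.0133] turn 0.0
[ 0.12690654 -0.01205036  0.16054667]
pad [255.55165316 192.98019773] tip [256.05016072 194.89888147]
red 1755 [256.5 224.5] [417.3 155.7]
white 85 [289.  191.3] [451.5 124.8]
green 3026 [271.4 157. ] [484.5 142. ]
```

```bash
python3 -m handwheel '[[-0.0005,-0.0006,0.006,0],[-0.0005,-0.0006,0.0133,0],[-0.0005,-0.0006,0.0133,0],[-0.0005,-0.0006,0.0133,0],[-0.0005,-0.0006,0.0133,0]]'
python3 -m handwheel '[[0,0,0,0]]'
python3 -m handwheel '[[0,0,-0.01,0],[0,0,-0.02,0],[0,0.016,-0.02,0],[0,0.032,-0.02,0],[0,0.032,-0.02,0]]'
python3 -c "
from t import *
go([451.1,124.5,7.5]); print(read_state()['wrist_force'])"
```

```text
clock: 28.8
eef_pos: [448.9, 156.9, 98.9]
eef_rot: [3.141, 0.015, 0.001]
wrist_force: [-0.9, 0.4, 0.3]
finger_gap: 14.8
clock: 28.92
eef_pos: [448.9, 156.9, 99.0]
eef_rot: [3.141, 0.015, 0.001]
wrist_force: [-0.0, -0.1, 1.6]
finger_gap: 14.9
clock: 29.55
eef_pos: [449.1, 123.5, 118.9]
eef_rot: [3.141, 0.015, -0.001]
wrist_force: [-0.1, -0.5, -0.4]
finger_gap: 15.0
tip [450.9 123.4  28.5] rot [ 3.141e+00  1.500e-02 -1.000e-03] shift [ 0.0006 -0.0012  0.021 ] turn -0.1
[-0.131032   -0.50786624 -0.42831728]
```

```bash
python3 - <<'E'
from t import *
F=[]
for i in range(3): cams.camera('wrist'); F.append(read_state()['wrist_force'][2])
print(F)
E
python3 -m handwheel '[[0.0006,-0.0012,0.01,0],[0.0006,-0.0012,0.021,0],[0.0006,-0.0012,0.021,0]]'
python3 - <<'E'
from t import *
F=[]
for i in range(4): cams.camera('wrist'); F.append(read_state()['wrist_force'][2])
print(F); print(tip())
E
```

```text
[np.float64(-0.4501354295533739), np.float64(-0.12899128337642696), np.float64(-1.1704209767374332)]
clock: 30.08
eef_pos: [449.0, 126.1, 96.9]
eef_rot: [3.141, 0.017, 0.001]
wrist_force: [-1.0, -0.3, 1.2]
finger_gap: 14.8
[np.float64(0.9263664295267084), np.float64(1.7562979899234317), np.float64(1.9756043414632536), np.float64(1.3274638433332986)]
[451.1864076  125.95020305   7.70944396]
```

```bash
python3 -m handwheel '[[0,0,0,0]]'
python3 -m handwheel '[[0,0,-0.01,0],[0,0,-0.02,0],[0.001,0.02,-0.02,0],[0.002,0.0465,-0.02,0],[0.002,0.0465,-0.02,0]]'
python3 -c "
from t import *
go([453.5,79.5,7.5]); print(read_state()['wrist_force'])"
```

```text
clock: 30.4
eef_pos: [449.4, 126.1, 98.2]
eef_rot: [3.141, 0.015, 0.0]
wrist_force: [0.2, -0.0, 0.7]
finger_gap: 14.8
clock: 31.02
eef_pos: [452.1, 78.7, 119.0]
eef_rot: [3.141, 0.014, -0.001]
wrist_force: [0.5, -0.2, 0.4]
finger_gap: 14.9
tip [453.9  78.5  28.6] rot [ 3.141e+00  1.400e-02 -1.000e-03] shift [-0.0001 -0.001   0.0211] turn -0.1
[ 0.53530892 -0.21392233  0.3548222 ]
```

```bash
python3 -m handwheel '[[0,-0.0008,0.01,0],[0,-0.0008,0.0211,0],[0,-0.0008,0.0211,0]]'
python3 - <<'E'
from t import *
F=[]
for i in range(4): cams.camera('wrist'); F.append(read_state()['wrist_force'][2])
print(F); print(tip())
E
python3 -m handwheel '[[0,0,0,0]]'
python3 -m handwheel '[[0,0,-0.01,0],[0,0,-0.02,0],[0.001,0.016,-0.02,0],[0.001,0.0315,-0.02,0],[0.001,0.0315,-0.02,0]]'
python3 -c "
from t import *
go([454.5,47.4,7.5]); print(read_state()['wrist_force'])"
```

```text
clock: 31.4
eef_pos: [451.4, 79.9, 97.0]
eef_rot: [3.141, 0.016, -0.001]
wrist_force: [-1.0, 1.9, 0.8]
finger_gap: 14.7
[np.float64(1.8544594928583684), np.float64(1.4182746557860049), np.float64(0.42278226260229845), np.float64(1.2941253624237017)]
[453.51037335  79.51903638   7.60823608]
clock: 31.72
eef_pos: [451.7, 79.7, 98.1]
eef_rot: [3.141, 0.015, -0.001]
wrist_force: [-1.4, -0.2, -0.1]
finger_gap: 14.8
clock: 32.35
eef_pos: [452.8, 46.9, 117.9]
eef_rot: [3.141, 0.015, -0.003]
wrist_force: [-0.3, -0.5, -0.4]
finger_gap: 15.1
tip [454.6  46.7  27.6] rot [ 3.141e+00  1.500e-02 -3.000e-03] shift [ 0.0002 -0.0007  0.0201] turn -0.2
[-0.26567259 -0.46320312 -0.37221763]
```

```bash
python3 -m handwheel '[[0,-0.0007,0.01,0],[0,-0.0007,0.0201,0],[0,-0.0007,0.0201,0]]'
python3 - <<'E'
from t import *
F=[]
for i in range(4): cams.camera('wrist'); F.append(read_state()['wrist_force'][2])
print(F); print(tip())
E
python3 -m handwheel '[[0,0,0,0]]'
python3 -m handwheel '[[0,0,-0.03,0],[0,0,-0.06,0],[0,0,-0.1,0],[0,0,-0.13,0],[0,0,-0.13,0]]'
python3 -c "
from t import *
go([682,-104.8,110]); print(read_state()['wrist_force'])"
```

```text
clock: 32.72
eef_pos: [452.1, 47.8, 96.9]
eef_rot: [3.141, 0.017, -0.003]
wrist_force: [-0.2, 0.0, 1.3]
finger_gap: 15.1
[np.float64(1.1947814833078616), np.float64(0.9493570917143764), np.float64(0.9803525599011297), np.float64(0.23146708345256894)]
[454.25421364  47.56443873   7.5599277 ]
clock: 33.05
eef_pos: [452.5, 47.8, 98.1]
eef_rot: [3.141, 0.015, -0.003]
wrist_force: [-1.4, -0.5, 0.3]
finger_gap: 14.6
clock: 33.67
eef_pos: [455.2, 47.9, 229.8]
eef_rot: [3.141, 0.011, -0.003]
wrist_force: [0.2, 0.6, -0.9]
finger_gap: 14.6
tip [457.4  47.8 139.5] rot [ 3.141e+00  1.100e-02 -3.000e-03] shift [0.2253 0.152  0.0271] turn -0.1
[ 0.20641363  0.59611892 -0.87709176]
```

```bash
python3 -m handwheel '[[0.03,0.02,0,0],[0.075,0.05,0,0],[0.12,0.08,0,0],[0.165,0.11,0,0],[0.205,0.138,0,0]]'
python3 -m handwheel '[[0.01,0.007,0,0],[0.02,0.013,0.0,0],[0.02,0.013,0.02,0],[0.02,0.013,0.02,0]]'
python3 - <<'E'
from t import *
go([682,-104.8,80]); a,c=snap('wrist','w12.png')
t=tip();print('tip px',proj(c,'wrist',t),'hole',proj(c,'wrist',[682,-104.8,80]))
for i in [(702.6,-134.7),(0,0)]: pass
cv2.imwrite('pics/q.png',cv2.resize(a[80:320,100:420,::-1],(800,600),interpolation=cv2.INTER_CUBIC))
E
```

```text
clock: 34.3
eef_pos: [660.9, -91.7, 225.6]
eef_rot: [3.141, 0.013, -0.003]
wrist_force: [-0.7, 0.5, -0.1]
finger_gap: 14.7
clock: 34.8
eef_pos: [679.7, -104.6, 202.1]
eef_rot: [-3.141, 0.018, -0.003]
wrist_force: [0.0, 0.8, -1.4]
finger_gap: 14.8
tip [ 681.3 -104.6  111.7] rot [-3.141e+00  1.800e-02 -3.000e-03] shift [0.0013 0.0002 0.0317] turn -0.2
tip px [256.29366245 195.18049988] hole [256.45927295 185.14860921]
```

View pics/q.png

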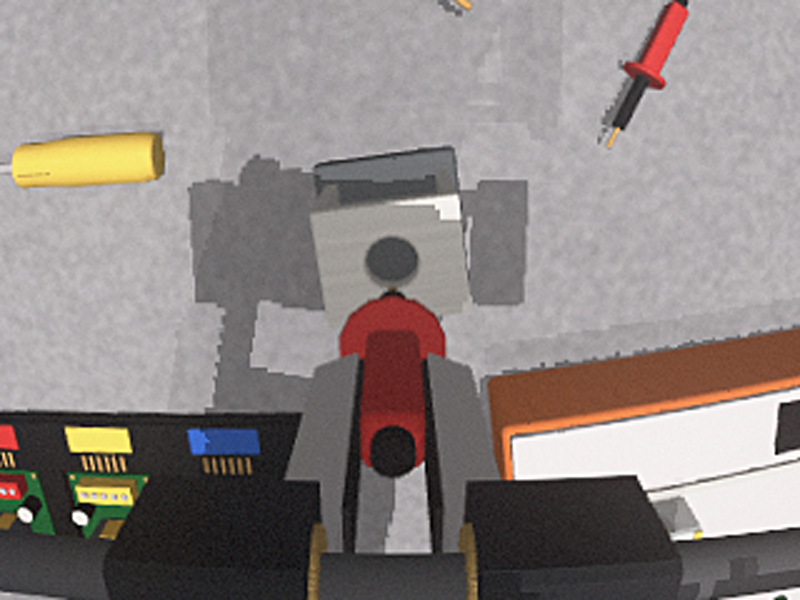

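The hole shows at (392,260), within ~1.4 mm of the prediction; the tip (392,290) is in line with it. Lower in two stages.

```bash
python3 -m handwheel '[[0.001,0,0.01,0],[0.002,0,0.02,0],[0.002,0,0.03,0],[0.002,0,0.03,0]]'
python3 -c "
from t import *
go([682.7,-104.8,25.5])"
```

```text
clock: 35.35
eef_pos: [681.3, -104.6, 172.6]
eef_rot: [-3.141, 0.017, -0.003]
wrist_force: [0.4, 0.6, -1.1]
finger_gap: 15.1
tip [ 682.9 -104.6   82.2] rot [-3.141e+00  1.700e-02 -3.000e-03] shift [0.0008 0.0003 0.0567] turn -0.2
```

```bash
python3 -m handwheel '[[0.001,0,0.015,0],[0.001,0,0.03,0],[0.001,0,0.045,0],[0.001,0,0.045,0]]'
python3 -c "
from t import *
go([682.5,-104.8,25.5])"
```

```text
clock: 35.85
eef_pos: [680.9, -104.4, 125.7]
eef_rot: [-3.14, 0.02, -0.003]
wrist_force: [0.5, -0.3, -1.1]
finger_gap: 14.9
tip [ 682.3 -104.4   35.4] rot [-3.14e+00  2.00e-02 -3.00e-03] shift [0.0004 0.0004 0.0099] turn -0.2
```

```bash
python3 -m handwheel '[[0.0004,0,0.005,0],[0.0004,0,0.0098,0],[0.0004,0,0.0098,0]]'
python3 -m handwheel '[[0,0,0,0],[0,0,0,0],[0,0,0,0]]' 0.6
python3 -m handwheel '[[0,0,-0.02,0],[0,0,-0.05,0],[0,0,-0.09,0],[0,0,-0.13,0],[0,0,-0.13,0]]'
python3 -m handwheel '[[-0.05,0,0,0],[-0.107,0,0,0],[-0.107,0,0,0],[-0.107,0,0,0]]'
python3 - <<'E'
from h import *
s=read_state();print(s['eef_pos'],s['eef_rot'])
a,c=snap('wrist','w13.png'); b,d=snap('top','t2.png'); e,f=snap('scene','s2.png')
# probe: disc and stub
print(proj(c,'wrist',[682,-104.8,84]),proj(c,'wrist',[682,-104.8,146]))
big=np.vstack([np.hstack([cv2.resize(a[20:240,100:420],(400,275)),cv2.resize(b[195:265,200:440],(400,275))]),
 np.hstack([cv2.resize(a[120:300,300:512],(400,300)),cv2.resize(e[150:350,50:320],(400,300))])])
cv2.imwrite('pics/r.png',big[:,:,::-1])
E
```

```text
clock: 36.22
eef_pos: [681.1, -104.4, 115.9]
eef_rot: [-3.14, 0.02, -0.003]
wrist_force: [-0.4, -0.2, -1.0]
finger_gap: 14.9
clock: 36.6
eef_pos: [681.2, -104.5, 116.0]
eef_rot: [-3.14, 0.02, -0.003]
wrist_force: [-0.4, 0.8, -0.0]
finger_gap: 37.2
clock: 37.22
eef_pos: [684.7, -104.7, 251.4]
eef_rot: [3.141, 0.012, -0.003]
wrist_force: [-0.2, 0.1, 0.3]
finger_gap: 37.5
clock: 37.72
eef_pos: [578.3, -104.6, 253.6]
eef_rot: [3.141, 0.011, -0.003]
wrist_force: [0.1, -0.7, -0.0]
finger_gap: 37.9
[ 578.29456731 -104.56650221  253.61038647] [ 3.14098185e+00  1.06756671e-02 -2.79056409e-03]
[256.16346712  87.78355198] [256.15426175  83.76455131]
```

No more pictures can be viewed, so I'll finish with numeric checks: probe, then boards, guard and bystanders.

```bash
python3 -m handwheel '[[-0.03,-0.03,0,0],[-0.07,-0.07,0,0],[-0.11,-0.11,0,0],[-0.15,-0.15,0,0],[-0.155,-0.165,0.02,0]]'
python3 -m handwheel '[[0,0,0,0],[0,0,0,0]]'
python3 - <<'E'
from pads import *
import numpy as np
w=cv2.imread('pics/w13.png')[:,:,::-1].copy(); h=cv2.cvtColor(w,cv2.COLOR_RGB2HSV)
m=((h[...,0]<12)|(h[...,0]>172))&(h[...,1]>120)&(h[...,2]>60)
k,l,s,ce=cv2.connectedComponentsWithStats(m[40:140,200:310].astype(np.uint8)); print('probe',[(s[i].tolist(),(ce[i]+[200,40]).round(1).tolist()) for i in range(1,k) if s[i,4]>20])
d=h[70:110,240:275,2]<75; v,u=np.nonzero(d); print('stub',u.mean()+240,v.mean()+70,len(u))
a,c=snap('wrist','w14.png'); print(read_state()['eef_pos'])
print('boards'); pads(a,c,11,[452,100],62)
# tab
H=cv2.cvtColor(a,cv2.COLOR_RGB2HSV)
# bystanders in the top view: before/after
old=cv2.resize(cv2.imread('pics/b.png'),(512,384),interpolation=cv2.INTER_AREA); new=cv2.imread('pics/t2.png')
df=cv2.absdiff(old,new).max(2); df=(cv2.medianBlur(df,3)>45).astype(np.uint8)
k,l,s,ce=cv2.connectedComponentsWithStats(df)
for i in range(1,k):
    if s[i,4]>25 and s[i,1]<300: print('diff',s[i].tolist())
E
```

```text
clock: 38.5
eef_pos: [423.5, 62.6, 235.7]
eef_rot: [-3.142, 0.009, -0.001]
wrist_force: [1.3, 0.1, 0.9]
finger_gap: 37.3
clock: 38.75
eef_pos: [424.4, 62.3, 236.4]
eef_rot: [3.142, 0.008, -0.001]
wrist_force: [-0.3, -0.1, -0.5]
finger_gap: 37.6
probe [([43, 34, 27, 27, 465], [256.1, 87.8])]
stub 259.92 90.8 25
[424.41600332  62.13275656 236.30247336]
boards
red 49 [243.5 146.5] [453.6  79.4]
red 42 [187.2 149.8] [450.1 156.6]
white 62 [238.8 105.2] [509.   85.2]
white 57 [208.3 107.5] [506.8 125.9]
white 24 [260.7 116. ] [494.5  56.5]
white 17 [247.6 116.2] [494.3  73.7]
white 17 [247.6 126.5] [480.5  73.8]
white 13 [199.7 133.3] [472.3 138.3]
white 50 [267.3 145.5] [455.   47.5]
white 54 [210.3 148.4] [451.5 124.3]
yel 24 [243.2 146.8] [453.2  79.7]
yel 17 [267.4 145.5] [454.9  47.5]
yel 17 [210.1 148.6] [451.1 124.7]
yel 18 [187.2 149.8] [450.1 156.6]
green 1576 [254.7 122.7] [485.6  64.4]
green 1434 [198.9 127. ] [480.9 139.3]
diff [255, 142, 117, 191, 11428]
diff [178, 187, 22, 30, 500]
diff [132, 206, 25, 32, 515]
diff [279, 207, 11, 6, 49]
diff [223, 214, 20, 29, 389]
diff [371, 214, 16, 24, 154]
diff [390, 214, 6, 22, 53]
diff [247, 216, 20, 29, 416]
diff [382, 216, 7, 15, 88]
diff [277, 223, 10, 19, 131]
```

Run:
```python
from h import *
b,d=snap('top'); e,f=snap('scene')
def yb(im,c,near,rad=60):
    h=cv2.cvtColor(im,cv2.COLOR_RGB2HSV); m=((h[...,0]>18)&(h[...,0]<34)&(h[...,1]>110)&(h[...,2]>80)).astype(np.uint8)
    k,l,s,ce=cv2.connectedComponentsWithStats(m); p=proj(c,'x',near)
    return [(s[i,4],ce[i].round(1)) for i in range(1,k) if s[i,4]>8 and np.hypot(*(ce[i]-p))<rad],p.round(1)
print('top',yb(b,d,[520.5,-225,121],25),'scene',yb(e,f,[520.5,-225,112],30))
print(read_state()['clock']); print(manip.sign_off())
```

```text
top ([(np.int32(28), array([346.4, 225.5])), (np.int32(38), array([356.4, 224.9])), (np.int32(9), array([365., 228.]))], array([356.2, 224.5])) scene ([(np.int32(44), array([147.6, 240.9])), (np.int32(72), array([137.6, 246.6])), (np.int32(57), array([130.5, 257.7]))], array([138.6, 246.4]))
38.9
the job is handed in; nothing more can be done
None
```

The job is done and handed in at about 39 s of robot time. There were two boards, red and yellow; the blue one was absent.

- **Knob:** I turned it until the pointer met the red set mark. In the close-up, pointer and mark were 1 pixel apart. A later slanted view agreed within about 0.04 rad. I did not measure the knob again once the guard covered it.
- **Guard:** I slid it to its end stop, where the force rose to about 25 N. In the last top and scene pictures, the tab is within about 1 pixel of where it should be when home.
- **Boards:** Both are seated with their terminal blocks towards the contacts. The pads measured the same before and after probing, to about 0.5 mm.
- **Probing:** The order was red-ringed then white-ringed on the red board, then the same on the yellow board. Each press lasted roughly half a second at about 1.5–2 N. The first pad (red board, red ring) has the thinnest evidence: only two force readings, plus a tip height 2–3 mm below first contact.
- **Probe:** It hangs in the stand again, with its finger guard exactly at the predicted pixel. My attempt to confirm from the stub that it hangs upright gave no usable result.
- **Screwdriver and bottle:** A before/after comparison of the top view showed no change at the bottle. The arm hid part of the screwdriver's area there.

The 16-picture limit was used up before the end, so these last checks are by numbers only, without a final look.

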